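Fetch the check weight from behind the bottles

TASK

To check the bench scale, first move the white bottle, the amber bottle and the red tin out of the steel tray so that all three stand on the black rubber slab, then fetch the brass check weight from behind them and set it down gently, upright in the middle of the scale's blue pan. After that put the two bottles and the tin back upright in the tray, each where it stood before, and leave the weight on the pan. Do not disturb the stack of rubber blanks or the brush, and do not tip the bottles, the tin or the weight.

Things in the scene. Friction and masses are not known exactly. Their poses are not given: they have to be found in the camera images.
- white_bottle: White round plastic bottle with a blue label, 60 mm in diameter, 140 mm tall in all, straight sides up to 96 mm, shoulder up to 107 mm. Its screw cap is blue, round, 30 mm across and 26 mm tall, and makes the top of it; a neck of 24 to 26 mm, 7 to 12 mm tall, leads down from the cap to the shoulder. Mass about 260 g, loose. Origin: centre of its underside; z up.
- amber_bottle: Amber brown round bottle with a paper label, 56 mm in diameter, 134 mm tall in all, straight sides up to 90 mm, shoulder up to 101 mm. Its screw cap is black, round, 30 mm across and 26 mm tall, and makes the top of it; a neck of 24 to 26 mm, 7 to 12 mm tall, leads down from the cap to the shoulder. Mass about 240 g, loose. Origin: centre of its underside; z up.
- red_tin: Red oblong tin with a yellow label, 44 mm (its x) by 58 mm (its y), 130 mm tall in all, flat top at 92 mm. Its screw cap is yellow, round, 30 mm across and 26 mm tall, and makes the top of it; a neck of 24 to 26 mm, 7 to 12 mm tall, leads down from the cap to the shoulder. Mass about 250 g, loose. Origin: centre of its underside; z up.
- brass_weight: Brass check weight, 500 g, loose: a cylinder 38 mm in diameter and 46 mm tall with a knob of 24 mm diameter on a thin neck, 64 mm tall in all. It stands in the tray on the side away from the robot, with the three containers close around it (two beside it, one between it and the robot) so that fingers have no room beside it until they are gone. Origin: centre of its underside; z up.
- tray: Fixed shallow steel tray, 200 mm (x) by 230 mm (y), rim 18 mm high (21 mm with its rolled edge), floor 3 mm thick: things in it stand 3 mm above the bench. Origin: centre of its underside; its -x side looks towards the robot.
- slab: Fixed black rubber slab, 210 by 210 mm and 16 mm thick, lying flat. Origin: centre of its underside, x and y along its edges, z up; its top is at z = 16 mm. The stack of blanks lies in the corner at +x, +y; the other three quarters are free.
- pan: The scale's blue pan. Origin: middle of its top face, 62 mm above the bench. The pan is rigid, 165 mm (x) by 180 mm (y); z up. The scale is fixed, a cream box 230 by 190 mm; its panel lies on the -x side.
- blanks: Stack of four grey rubber blanks, 40 by 30 mm and 24 mm high, on the slab, loose but to be left alone (counts as one thing). Origin: centre of its underside.
- brush: Flat glue brush lying in the tray along its robot side, 132 mm long, 26 mm wide, 11 mm high, loose, to be left alone. Origin: underside, 55 mm from the bristle end; x points to the bristles.
Things that resemble listed ones, but are neither listed nor needed, are in the scene too. Leave any green or pink look-alike of the amber_bottle alone. Leave any turquoise look-alike of the red_tin alone.

How it is judged (in metres and radians):
On the way, in this order (a step that is already met when the one before it is completed fails the run):
1. both bottles and the tin stand on the slab, let go, the weight still where it was (x of white_bottle in the frame of slab between -0.09 and 0.09 m and y of white_bottle in the frame of slab between -0.09 and 0.09 m and z of white_bottle in the frame of slab between 0.011 and 0.021 m and angle between each of white_bottle, amber_bottle, red_tin's own z axis and vertical below 0.12 rad and linear speed of each of white_bottle, amber_bottle, red_tin below 0.05 m/s and x of amber_bottle in the frame of slab between -0.09 and 0.09 m and y of amber_bottle in the frame of slab between -0.09 and 0.09 m and z of amber_bottle in the frame of slab between 0.011 and 0.021 m and x of red_tin in the frame of slab between -0.09 and 0.09 m and y of red_tin in the frame of slab between -0.09 and 0.09 m and z of red_tin in the frame of slab between 0.011 and 0.021 m and contact force between the fingers and white_bottle below 0.1 N and contact force between the fingers and amber_bottle below 0.1 N and contact force between the fingers and red_tin below 0.1 N and contact force between the fingers and brass_weight below 0.1 N and distance of brass_weight from where it was at the start of the episode below 0.015 m), for 0.2 s.
2. the weight stands in the middle of the pan, let go, while both bottles and the tin still stand on the slab (horizontal distance between brass_weight and pan below 0.015 m and z of brass_weight in the frame of pan between -0.003 and 0.004 m and angle between each of brass_weight, white_bottle, amber_bottle, red_tin's own z axis and vertical below 0.12 rad and linear speed of brass_weight below 0.03 m/s and contact force between the fingers and white_bottle below 0.1 N and contact force between the fingers and amber_bottle below 0.1 N and contact force between the fingers and red_tin below 0.1 N and contact force between the fingers and brass_weight below 0.1 N and x of white_bottle in the frame of slab between -0.09 and 0.09 m and y of white_bottle in the frame of slab between -0.09 and 0.09 m and z of white_bottle in the frame of slab between 0.011 and 0.021 m and linear speed of each of white_bottle, amber_bottle, red_tin below 0.05 m/s and x of amber_bottle in the frame of slab between -0.09 and 0.09 m and y of amber_bottle in the frame of slab between -0.09 and 0.09 m and z of amber_bottle in the frame of slab between 0.011 and 0.021 m and x of red_tin in the frame of slab between -0.09 and 0.09 m and y of red_tin in the frame of slab between -0.09 and 0.09 m and z of red_tin in the frame of slab between 0.011 and 0.021 m), for 0.2 s.
At the end, for the whole second after the job is handed in: Each bottle and the tin stands upright within 15 mm of where it stood at the start, the weight stands upright on the pan within 15 mm of its middle, and all are released and at rest (distance of each of white_bottle, amber_bottle, red_tin from where it was at the start of the episode below 0.015 m and angle between each of white_bottle, amber_bottle, red_tin, brass_weight's own z axis and vertical below 0.12 rad and linear speed of each of white_bottle, amber_bottle, red_tin, brass_weight below 0.03 m/s and horizontal distance between brass_weight and pan below 0.015 m and z of brass_weight in the frame of pan between -0.003 and 0.004 m and contact force between the fingers and white_bottle below 0.1 N and contact force between the fingers and amber_bottle below 0.1 N and contact force between the fingers and red_tin below 0.1 N and contact force between the fingers and brass_weight below 0.1 N); the robot touches nothing.
It fails at once if the stack of blanks is shifted by more than 15 mm (distance of blanks from where it was at the start of the episode above 0.015 m).
It fails at once if the brush is shifted by more than 15 mm (distance of brush from where it was at the start of the episode above 0.015 m).
It fails at once if a bottle, the tin or the weight is tipped by more than about 35 degrees (angle between any of white_bottle, amber_bottle, red_tin, brass_weight's own z axis and vertical above 0.6 rad).
It fails at once if the weight is dropped: let go, it falls faster than 0.3 m/s (a fall of more than about 5 mm) (contact force between the fingers and brass_weight below 0.1 N and linear speed of brass_weight above 0.3 m/s).
It fails at once if the weight is pressed hard on the pan (over 80 N) (contact force between brass_weight and pan above 80 N).
It also fails if it takes over 122 s, if anything falls off the work surface, if the arm or the gripper's body presses on something with over 40 N, if the wrist force passes 120 N, or if a joint passes its speed limit or range.

ROBOT

A 7-joint arm with a two-finger parallel gripper is mounted at the origin on the work surface. World frame = base frame: x ahead of the robot, y to its left, z up, the work surface at z = 0. Lengths are in mm, angles in rad, forces in N, time in s.
With the tool pointing down it reaches from about 400 to 875 mm from the base axis. Payload 4.4 kg.
Tool frame: the origin (TCP) lies midway between the tips of the shut fingers; the grasp point (between the pads) lies 19 mm behind it; z points along the fingers, y is the line along which they close (so a half turn about z gives the same grasp; the last joint's range is limited). The gripper opens to 85 mm and grips with 20 to 120 N. Pads are 22 mm wide; open, the fingers measure 114 mm over their backs; the gripper's body (76 mm by 85 mm) begins 54 mm behind the grasp point. The pads swing forward as they close: fully open they stand 13 mm farther back than shut.
Start: joints at [1.27, 0.628, 0.038, 1.517, -0.027, 0.996, -0.02], TCP at [151.249, -632.172, 231.313] pointing down, gripper open.
Joint ranges: [-3.06, 3.06], [-0.37, 2.12], [-1.25, 1.32], [0.18, 2.47], [-1.1, 4.24], [0.23, 1.98], [-2.94, 2.94]. Speed limits (rad/s): [2.57, 2.57, 3.14, 3.14, 3.14, 3.14, 3.14].

INTERFACE

Orientations are given as [roll, pitch, yaw] about the fixed x, y, z axes, in that order (R = Rz(yaw) Ry(pitch) Rx(roll)).
In Python, from cell import monitor, cams, ctrl gives the robot as it stands.
- The arm moves only by the tool drive_tool, never from a script. Its argument "motion" is a list of rows, each an object with "fingers": the opening, from 0 (shut) to 1 (fully open); "linear": the shift along the tool's x, y, z in m, a list of three; "twist": the turn about the tool's z in rad. In form: [{"fingers": fingers, "linear": [x, y, z], "twist": twist}, ...]. A call has 1 to 5 rows; each row shifts and turns the commanded pose from where the row before left it, along the tool's axes as they then stand; what a row does not reach is not made up. A row lasts 1/12 s, in which the tool goes at most 41.7 mm and 7.16 degrees, less where a joint would pass 70% of its speed; a pose out of reach is approached as far as the arm can. A call with a gripper value outside its range is refused whole. The fingers move at their own pace and stop on an object; the grip force is fixed at half the most. Time passes only in rows, so rows that do not move let the fingers close. It gives the time, the measured TCP pose, the force, the opening and the grip force at its end, in the units of the state.
- monitor.read_state(): the state, without advancing time (a new reading comes with each control period).
- cams.get_image(name): name is "side" or "top"; returns a dict with "color" (420x560x3 uint8, blue, green, red), "K" (3x3 intrinsics, pixels), "R" (3x3) and "t" (3): a world point X has camera coordinates R X + t. Camera axes: x right, y down, z forward; pixel columns grow to the right and rows downward; lengths in mm; the calibration is good to about 2 mm. A picture is of the moment at which its call begins. There is no depth.
- ctrl.finish_job(): hands the job in; it is judged then, once.
The state is a dict: "clock": time; "qpos": joint angles; "qd": joint speeds; "tau": joint torques, N m; "eef_pos": TCP position; "tool_rot": TCP orientation; "force": force on the tool from outside, world axes, zero at the start; "torque": the same for the moment, N m; "width": finger opening in mm; "gripper_force": force on a finger pad.
Only numpy, scipy, OpenCV 4.12 (cv2) and the standard library are available. Lean on these libraries where they do the work, as an engineer would, in place of code of your own. Each camera call takes 0.05 s, during which the arm holds its last target. There are 200 camera calls.

## Working session

There is one attempt and no reset: what is moved stays moved. The work goes in short steps, Python scripts to look and compute and a tool call to move; the robot and the scene stay as the last step left them, time stands still between calls to the robot, and variables do not carry over. Pictures are saved under pics/ and viewed, at most 14 in all, crops included, and the job is handed in when it is done.

Besides the shell and the picture viewer there is one more tool, called after "Call:" as name([rows], argument=value, ...), one row to a line, values as JSON. drive_tool: Moves the arm, as the interface text tells. Its arguments: {"type":"object","properties":{"motion":{"type":"array"}},"required":["motion"]}

```bash
mkdir -p pics; cat > h.py <<'E'
import numpy as np,cv2
from cell import monitor,cams,ctrl
def shot(n,f):
    d=cams.get_image(n); cv2.imwrite('pics/'+f+'.png',d['color']); np.savez('pics/'+f+'.npz',**{k:np.array(d[k]) for k in('color','K','R','t')}); return d
def ray(f,u,v,z):
    d=np.load('pics/'+f+'.npz');K,R,t=d['K'],d['R'],d['t'].ravel()
    c=-R.T@t; r=R.T@np.linalg.inv(K)@[u,v,1]; return c+r*(z-c[2])/r[2]
def proj(f,X):
    d=np.load('pics/'+f+'.npz'); p=d['K']@(d['R']@np.array(X,float)+d['t'].ravel()); return p[:2]/p[2]
def crop(f,x0,y0,x1,y1,s,o):
    cv2.imwrite('pics/'+o+'.png',cv2.resize(np.load('pics/'+f+'.npz')['color'][y0:y1,x0:x1],None,fx=s,fy=s,interpolation=cv2.INTER_CUBIC))
E
python3 - <<'E'
from h import *
for n in('top','side'):
    d=shot(n,n+'0'); print(n,d['K'],-d['R'].T@np.array(d['t']).ravel(),d['R'])
print(monitor.read_state())
E
```

```text
top [[456.11071972   0.         278.4275285 ]
 [  0.         456.11071972 207.86827388]
 [  0.           0.           1.        ]] [ 239.87332367  -88.13191884 1314.63719596] [[-0.06437659 -0.9979184   0.00381069]
 [-0.97178364  0.06182139 -0.22762835]
 [ 0.22691894 -0.0183571  -0.97374063]]
side [[395.34222819   0.         276.73263931]
 [  0.         395.34222819 205.73841635]
 [  0.           0.           1.        ]] [ -9.43801749 630.96380892 669.09585622] [[-7.99572711e-01 -6.00569211e-01 -3.20834844e-04]
 [-3.33597705e-01  4.44582117e-01 -8.31299773e-01]
 [ 4.99395687e-01 -6.64577583e-01 -5.55824238e-01]]
{'clock': 0.1, 'qpos': array([ 1.27018753,  0.62926853,  0.03844608,  1.51823802, -0.02701292,
        0.99632465, -0.01999173]), 'qd': array([ 4.91227659e-04, -2.21924111e-03, -9.83327871e-04, -2.79038153e-03,
       -7.52229197e-04, -1.34198693e-03,  4.81108563e-06]), 'tau': array([ 2.91527351e-03, -5.64536369e+01,  1.23109091e+00, -1.93975371e+01,
        1.15364202e-02,  5.45156407e-03, -4.81373729e-05]), 'eef_pos': array([ 151.13135606, -631.61656099,  230.48101269]), 'tool_rot': array([-3.13987194e+00,  7.64398359e-06,  2.34809653e-01]), 'force': array([-0.06848211,  0.34665973,  0.4249195 ]), 'torque': array([-0.01531101, -0.02917989, -0.05521215]), 'gripper_force': 0.0, 'width': 85.41514405967301}
```

View pics/top0.png

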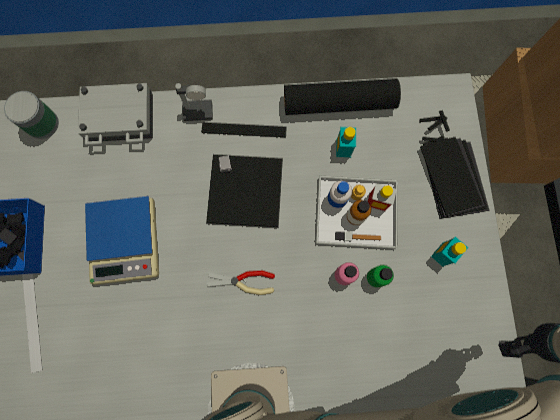

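View pics/side0.png

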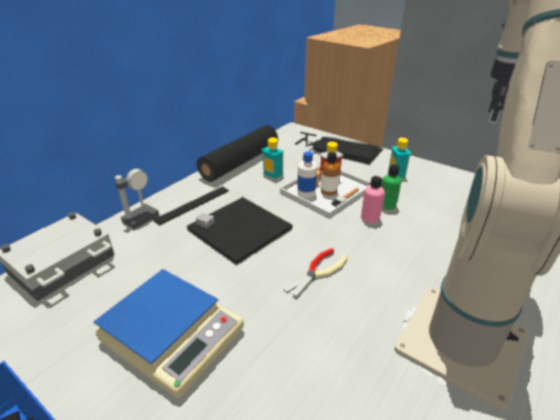

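The top view shows:
- **Tray** around (357,213), with white bottle at (341,190), amber at (361,212), red tin at (385,193) and brass weight at (359,192).
- **Slab** around (245,190), with blanks at (225,163).
- **Scale pan** around (120,230).
- **Look-alikes**, all outside the tray: turquoise (347,140) and (452,250), pink (346,273), green (380,275).

I'll enlarge each area to measure.

```bash
python3 - <<'E'
from h import *
crop('top0',310,170,405,255,8,'c_tray'); 
a=np.load('pics/top0.npz')['color']
b=cv2.resize(a[145:295,75:290],None,fx=3.7,fy=3.7,interpolation=cv2.INTER_CUBIC); cv2.imwrite('pics/c_left.png',b)
E
```

```text
(no output)
```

View pics/c_tray.png

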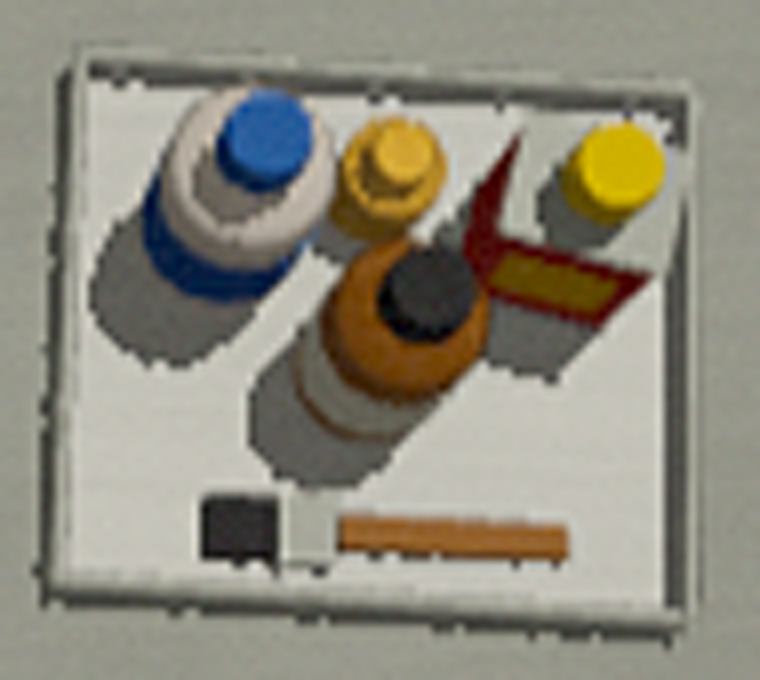

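View pics/c_left.png

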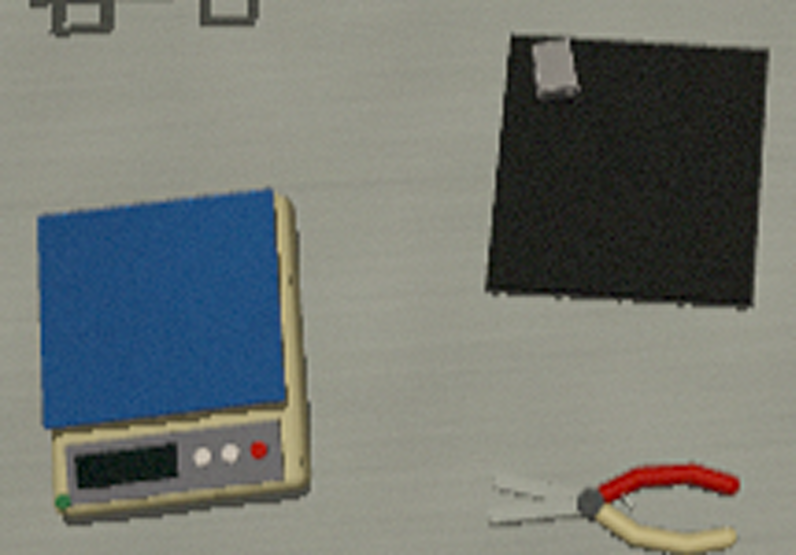

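The crops show these centres, in tray-crop pixels:
- White's blue cap (267,135)
- Amber's black cap (430,290)
- Tin's yellow cap (615,170)
- Weight's knob (403,150)
- Brush along the lower edge

In the left crop, the pan corners are (38,215), (272,189), (286,402), (45,428). The slab corners are (512,36), (768,48), (752,307), (487,292). I'm taking the white, amber and red containers inside the tray. The turquoise, pink and green ones stand outside it.

```bash
cat > fit.py <<'E'
from h import *
from scipy.optimize import least_squares
def cyl(x,y,r,z0,z1):
    a=np.linspace(0,2*np.pi,40); return [(x+r*np.cos(t),y+r*np.sin(t),z) for t in a for z in(z0,z1)]
def cen(f,X):
    P=np.array([proj(f,p) for p in X],np.float32); h=cv2.convexHull(P*64)
    m=cv2.moments(h); return np.array([m['m10'],m['m01']])/m['m00']/64, h/64
def fitcap(f,mask,r,z0,z1):
    m=cv2.moments(mask,True); c=np.array([m['m10'],m['m01']])/m['m00']; 
    g=ray(f,*c,(z0+z1)/2)[:2]
    s=least_squares(lambda p:cen(f,cyl(p[0],p[1],r,z0,z1))[0]-c,g)
    A=cv2.contourArea(cen(f,cyl(*s.x,r,z0,z1))[1].astype(np.float32))
    return s.x,c,m['m00'],A
def mask(f,lo,hi,x0,y0,x1,y1):
    h=cv2.cvtColor(np.load('pics/'+f+'.npz')['color'],cv2.COLOR_BGR2HSV); m=cv2.inRange(h,np.array(lo),np.array(hi)); k=np.zeros_like(m);k[y0:y1,x0:x1]=m[y0:y1,x0:x1]
    n,l,s,_=cv2.connectedComponentsWithStats(k,connectivity=4); return (l==1+np.argmax(s[1:,4])).astype(np.uint8)
C={'white':((100,120,120),(125,255,255),143),'amber':((0,0,0),(180,255,62),137),'tin':((24,150,110),(34,255,255),133)}
E
python3 - <<'E'
from fit import *
W={'top0':{'white':(335,178,352,196),'amber':(355,197,372,214),'tin':(378,183,396,199)},'side0':{'white':(300,148,318,170),'amber':(322,148,342,172),'tin':(322,138,345,156)}}
for f in W:
  for n in W[f]:
    lo,hi,zt=C[n]; print(f,n,*[np.round(v,1) for v in fitcap(f,mask(f,lo,hi,*W[f][n]),15,zt-26,zt)])
tc=lambda u,v:((u+.5)/8+309.5,(v+.5)/8+169.5)
lc=lambda u,v:((u+.5)/3.7+74.5,(v+.5)/3.7+144.5)
print('knob',ray('top0',*tc(404,150),67)); print('body ring', ray('top0',*tc(394,166),49))
print('tin top edges',[ray('top0',*tc(*p),95)[:2].round() for p in[(497,238),(650,272),(520,130)]])
print('tray',[ray('top0',*tc(*p),21)[:2].round() for p in[(72,55),(695,90),(680,622),(50,590)]])
for nm,z,q in(('pan',62,[(38,215),(272,189),(286,402),(45,428)]),('slab',16,[(512,36),(768,48),(752,307),(487,292)]),('blank',40,[(533,41),(570,38),(577,90),(540,97)])):
    P=np.array([ray('top0',*lc(*p),z)[:2] for p in q]); print(nm,P.round().tolist(),P.mean(0).round(1),np.linalg.norm(P-np.roll(P,1,0),axis=1).round())
# side pan etc
m=mask('side0',(100,150,60),(125,255,255),95,265,225,360); h=cv2.approxPolyDP(max(cv2.findContours(m,0,2)[0],key=len),4,True)[:,0]
P=np.array([ray('side0',*p,62)[:2] for p in h]);print(h.tolist(),P.round().tolist(),P.mean(0))
E
```

```text
top0 white [ 564.1 -288.9] [343.3 186.4] 82.0 126.2
top0 amber [ 506.6 -336.8] [362.8 206.5] 118.0 127.2
top0 tin [ 548.1 -408. ] [387.  190.4] 93.0 129.9
side0 white [ 568.5 -293.8] [307.5 154.5] 44.0 110.4
side0 amber [ 504.1 -328.5] [331.5 158. ] 62.0 112.2
side0 tin [ 550.8 -409.5] [331.6 146. ] 71.0 98.2
knob [ 572.81271297 -346.66848211   67.        ]
body ring [ 571.90171447 -346.17891129   49.        ]
tin top edges [array([ 532., -370.]), array([ 517., -421.]), array([ 570., -382.])]
tray [array([ 629., -237.]), array([ 601., -466.]), array([ 405., -436.]), array([ 431., -213.])]
pan [[581.0, 433.0], [591.0, 255.0], [426.0, 244.0], [418.0, 422.0]] [503.8 338.3] [164. 178. 165. 178.]
slab [[720.0, 73.0], [696.0, -134.0], [484.0, -107.0], [509.0, 99.0]] [602.3 -17.3] [212. 208. 214. 208.]
blank [[706.0, 53.0], [706.0, 24.0], [663.0, 20.0], [659.0, 49.0]] [683.2  36.7] [47. 30. 44. 30.]
[[215, 299], [162, 271], [96, 322], [154, 359]] [[431.0, 255.0], [583.0, 266.0], [572.0, 434.0], [418.0, 420.0]] [501.16228637 343.56272972]
```

```bash
python3 - <<'E'
from fit import *
C={'white':((95,90,40),(130,255,255),143),'amber':((0,0,0),(180,255,75),137),'tin':((20,110,60),(36,255,255),133)}
W={'top0':{'white':(335,178,352,196),'amber':(355,197,372,214),'tin':(378,183,396,200)},'side0':{'white':(300,148,318,168),'amber':(322,148,342,169),'tin':(322,138,345,156)}}
G={}
for f in W:
  for n in W[f]:
    lo,hi,zt=C[n]; r=fitcap(f,mask(f,lo,hi,*W[f][n]),15,zt-26,zt); print(f,n,*[np.round(v,1) for v in r]); 
    if f=='top0': G[n]=(*r[0],15,zt-26,zt)
G['weight']=(572,-346,19,3,49);G['knob']=(572,-346,12,60,67)
out=[]
for f,(x0,y0,x1,y1),s in(('top0',(325,170,400,220),8),('side0',(290,135,365,205),8)):
    im=cv2.resize(np.load('pics/'+f+'.npz')['color'][y0:y1,x0:x1],None,fx=s,fy=s,interpolation=cv2.INTER_CUBIC)
    for g in G.values():
        h=cen(f,cyl(*g))[1]; cv2.polylines(im,[np.int32((h-[x0,y0]+.5)*s)],True,(0,255,0),1)
    out.append(im)
cv2.imwrite('pics/ov1.png',cv2.resize(np.vstack(out),(500,800*0+ 600)) if 0 else cv2.resize(np.vstack(out),None,fx=.62,fy=.62))
E
```

```text
top0 white [ 561.7 -286.8] [342.6 187.3] 118.0 126.1
top0 amber [ 507.2 -337.7] [363.1 206.2] 127.0 127.2
top0 tin [ 545.8 -405.3] [386.1 191.3] 123.0 129.8
side0 white [ 562.1 -285.7] [307.7 156.1] 78.0 112.0
side0 amber [ 504.7 -329.2] [331.4 157.8] 73.0 112.0
side0 tin [ 549.6 -407.2] [331.5 146.3] 127.0 98.5
```

View pics/ov1.png

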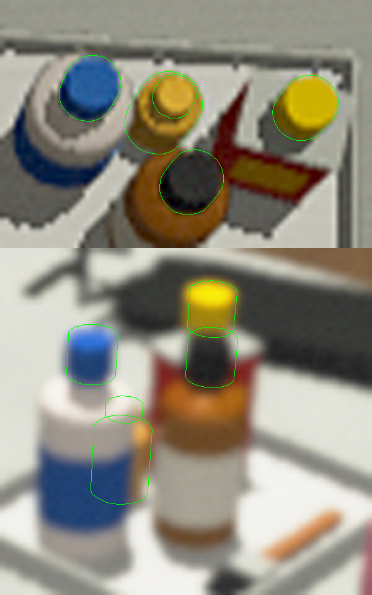

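The overlay's cap hulls match the top view within about 1 mm. In the side view the caps agree and the weight's hull is plausible. Resulting positions (mm):

| Thing | x | y |
|---|---|---|
| white | 562 | −286.5 |
| amber | 506.5 | −337 |
| tin | 546 | −405.5 |
| weight | 572 | −346 |
| pan | 503 | 340 |
| slab | 602 | −17 |

I'm moving to above the white bottle.

Call:
drive_tool([
  {"fingers": 0.65, "linear": [0, 0, 0], "twist": 0.1175},
  {"fingers": 0.65, "linear": [0, 0, 0], "twist": 0.1175},
  {"fingers": 0.65, "linear": [0.0274, -0.023, 0], "twist": 0},
  {"fingers": 0.65, "linear": [0.0274, -0.023, 0], "twist": 0},
  {"fingers": 0.65, "linear": [0.0274, -0.023, 0], "twist": 0},
])

```text
clock: 0.52
eef_pos: [233.7, -562.2, 230.6]
tool_rot: [-3.141, 0.0, -0.002]
force: [0.4, 0.4, -0.5]
width: 55.7
gripper_force: 0.0
```

Call:
drive_tool([
  {"fingers": 0.65, "linear": [0.0274, -0.023, 0], "twist": 0},
  {"fingers": 0.65, "linear": [0.0274, -0.023, 0], "twist": 0},
  {"fingers": 0.65, "linear": [0.0274, -0.023, 0], "twist": 0},
  {"fingers": 0.65, "linear": [0.0274, -0.023, 0], "twist": 0},
  {"fingers": 0.65, "linear": [0.0274, -0.023, 0], "twist": 0},
])

```text
clock: 0.93
eef_pos: [371.4, -446.7, 231.0]
tool_rot: [-3.141, 0.0, -0.0]
force: [0.3, -0.2, 0.0]
width: 55.6
gripper_force: 0.0
```

Call:
drive_tool([
  {"fingers": 0.65, "linear": [0.0274, -0.023, 0], "twist": 0},
  {"fingers": 0.65, "linear": [0.0274, -0.023, 0], "twist": 0},
  {"fingers": 0.65, "linear": [0.0274, -0.023, 0], "twist": 0},
  {"fingers": 0.65, "linear": [0.0274, -0.023, 0], "twist": 0},
  {"fingers": 0.65, "linear": [0, 0, 0], "twist": 0},
])

```text
clock: 1.35
eef_pos: [487.6, -348.1, 230.7]
tool_rot: [-3.136, -0.005, 0.012]
force: [0.7, 0.2, -0.6]
width: 55.5
gripper_force: 0.0
```

Call:
drive_tool([
  {"fingers": 0.65, "linear": [0.0245, -0.0205, 0], "twist": 0},
  {"fingers": 0.65, "linear": [0.0245, -0.0205, 0], "twist": 0},
  {"fingers": 0.65, "linear": [0.0245, -0.0205, 0], "twist": 0},
  {"fingers": 0.65, "linear": [0, 0, 0], "twist": 0},
  {"fingers": 0.65, "linear": [0, 0, 0], "twist": 0},
])

```text
clock: 1.77
eef_pos: [555.0, -292.3, 230.6]
tool_rot: [-3.14, 0.0, 0.005]
force: [-0.3, -0.3, 0.3]
width: 55.6
gripper_force: 0.0
```

```bash
python3 - <<'E'
from h import *
s=monitor.read_state();print(s['qpos'].round(3),s['eef_pos'],s['tool_rot'])
E
```

```text
[ 0.382  0.597  0.096  1.586 -0.067  0.962 -1.066] [ 555.04424977 -292.28504875  230.61757775] [-3.14018182e+00  2.35250033e-04  4.52990284e-03]
```

Call:
drive_tool([
  {"fingers": 0.65, "linear": [0.007, -0.0058, 0.02], "twist": 0.0045},
  {"fingers": 0.65, "linear": [0, 0, 0.02], "twist": 0},
  {"fingers": 0.65, "linear": [0, 0, 0.02], "twist": 0},
  {"fingers": 0.65, "linear": [0, 0, 0], "twist": 0},
  {"fingers": 0.65, "linear": [0, 0, 0], "twist": 0},
])

```text
clock: 2.18
eef_pos: [558.9, -289.9, 170.5]
tool_rot: [-3.141, 0.003, -0.006]
force: [-0.3, -0.5, 0.2]
width: 55.3
gripper_force: 0.0
```

```bash
python3 - <<'E'
from h import *
shot('top','top1');shot('side','side1')
a=np.load('pics/top1.npz')['color'][160:230,310:410];b=np.load('pics/side1.npz')['color'][120:205,280:380]
cv2.imwrite('pics/v1.png',cv2.resize(np.vstack([a,b]),None,fx=3.8,fy=3.8,interpolation=cv2.INTER_CUBIC))
E
```

```text
(no output)
```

View pics/v1.png

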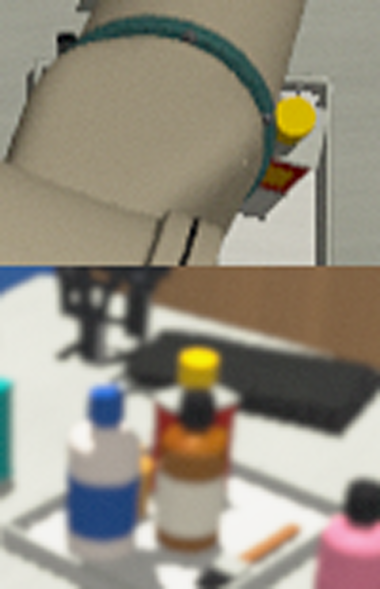

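The side view shows the open fingers just above the white bottle's blue cap, at crop (105,390). Now descending to grip it.

Call:
drive_tool([
  {"fingers": 0.65, "linear": [0.003, -0.003, 0.018], "twist": -0.006},
  {"fingers": 0.65, "linear": [0, 0, 0.018], "twist": 0},
  {"fingers": 0.65, "linear": [0, 0, 0.018], "twist": 0},
  {"fingers": 0.65, "linear": [0, 0, 0], "twist": 0},
  {"fingers": 0.65, "linear": [0, 0, 0], "twist": 0},
])

```text
clock: 2.7
eef_pos: [563.6, -286.5, 118.0]
tool_rot: [3.141, -0.0, 0.001]
force: [-0.3, 0.9, 0.5]
width: 55.7
gripper_force: 0.0
```

Call:
drive_tool([
  {"fingers": 0.3, "linear": [0, 0, 0], "twist": 0},
  {"fingers": 0.1, "linear": [0, 0, 0], "twist": 0},
  {"fingers": 0.1, "linear": [0, 0, 0], "twist": 0},
  {"fingers": 0.1, "linear": [0, 0, 0], "twist": 0},
  {"fingers": 0.1, "linear": [0, 0, 0], "twist": 0},
])

```text
clock: 3.12
eef_pos: [564.9, -286.3, 119.3]
tool_rot: [3.14, -0.003, 0.001]
force: [0.5, 0.2, 6.3]
width: 28.1
gripper_force: 59.0
```

Call:
drive_tool([
  {"fingers": 0.1, "linear": [0, 0, -0.006], "twist": 0},
  {"fingers": 0.1, "linear": [0, 0, -0.016], "twist": 0},
  {"fingers": 0.1, "linear": [0, 0, -0.024], "twist": 0},
  {"fingers": 0.1, "linear": [0, 0, -0.024], "twist": 0},
  {"fingers": 0.1, "linear": [0, 0, -0.016], "twist": 0},
])

```text
clock: 3.53
eef_pos: [564.0, -286.4, 205.6]
tool_rot: [3.141, -0.002, 0.001]
force: [1.1, -0.9, -3.1]
width: 28.5
gripper_force: 59.5
```

Call:
drive_tool([
  {"fingers": 0.1, "linear": [0, -0.01, 0], "twist": 0},
  {"fingers": 0.1, "linear": [0, -0.02, 0], "twist": 0},
  {"fingers": 0.1, "linear": [0, -0.026, 0], "twist": 0},
  {"fingers": 0.1, "linear": [0, -0.026, 0], "twist": 0},
  {"fingers": 0.1, "linear": [0, -0.026, 0], "twist": 0},
])

```text
clock: 3.95
eef_pos: [562.2, -175.7, 202.0]
tool_rot: [-3.14, 0.002, 0.001]
force: [0.6, 0.1, -2.9]
width: 28.1
gripper_force: 59.5
```

Call:
drive_tool([
  {"fingers": 0.1, "linear": [0, -0.026, 0], "twist": 0},
  {"fingers": 0.1, "linear": [0, -0.026, 0], "twist": 0},
  {"fingers": 0.1, "linear": [0, -0.026, 0], "twist": 0},
  {"fingers": 0.1, "linear": [0, -0.026, 0], "twist": 0},
  {"fingers": 0.1, "linear": [0, -0.026, 0], "twist": 0},
])

```text
clock: 4.37
eef_pos: [561.8, -45.8, 202.1]
tool_rot: [-3.141, 0.003, 0.002]
force: [0.3, -0.1, -3.1]
width: 27.9
gripper_force: 59.5
```

Call:
drive_tool([
  {"fingers": 0.1, "linear": [0, -0.026, 0], "twist": 0},
  {"fingers": 0.1, "linear": [0, -0.026, 0], "twist": 0},
  {"fingers": 0.1, "linear": [0, -0.02, 0], "twist": 0},
  {"fingers": 0.1, "linear": [0, -0.01, 0], "twist": 0},
  {"fingers": 0.1, "linear": [0, 0, 0], "twist": 0},
])

```text
clock: 4.78
eef_pos: [562.1, 37.9, 202.4]
tool_rot: [-3.14, 0.002, 0.006]
force: [-0.3, 0.0, -2.6]
width: 28.1
gripper_force: 59.6
```

Call:
drive_tool([
  {"fingers": 0.1, "linear": [0, 0, 0.015], "twist": 0},
  {"fingers": 0.1, "linear": [0, 0, 0.02], "twist": 0},
  {"fingers": 0.1, "linear": [0, 0, 0.018], "twist": 0},
  {"fingers": 0.1, "linear": [0, 0, 0.008], "twist": 0},
  {"fingers": 0.1, "linear": [0, 0, 0], "twist": 0},
])

```text
clock: 5.2
eef_pos: [561.4, 32.2, 140.2]
tool_rot: [3.14, 0.005, -0.001]
force: [-0.8, 0.1, -3.5]
width: 27.9
gripper_force: 59.7
```

Call:
drive_tool([
  {"fingers": 0.1, "linear": [0, 0, 0.004], "twist": 0},
  {"fingers": 0.1, "linear": [0, 0, 0.003], "twist": 0},
  {"fingers": 0.1, "linear": [0, 0, 0.001], "twist": 0},
  {"fingers": 0.1, "linear": [0, 0, 0], "twist": 0},
])

```text
clock: 5.53
eef_pos: [563.5, 33.9, 134.7]
tool_rot: [-3.142, -0.001, 0.001]
force: [-0.6, 0.2, -2.8]
width: 28.1
gripper_force: 59.7
```

Call:
drive_tool([
  {"fingers": 0.1, "linear": [0, 0, 0.0015], "twist": 0},
  {"fingers": 0.1, "linear": [0, 0, 0.001], "twist": 0},
  {"fingers": 0.1, "linear": [0, 0, 0], "twist": 0},
])

```text
clock: 5.78
eef_pos: [563.7, 34.2, 132.4]
tool_rot: [-3.141, -0.001, 0.001]
force: [-0.0, -0.0, -0.2]
width: 28.0
gripper_force: 60.1
```

Touchdown came at 132.4, as predicted, so I'm releasing and rising.

Call:
drive_tool([
  {"fingers": 0.45, "linear": [0, 0, 0], "twist": 0},
  {"fingers": 0.55, "linear": [0, 0, 0], "twist": 0},
  {"fingers": 0.65, "linear": [0, 0, 0], "twist": 0},
  {"fingers": 0.65, "linear": [0, 0, -0.015], "twist": 0},
  {"fingers": 0.65, "linear": [0, 0, -0.03], "twist": 0},
])

```text
clock: 6.2
eef_pos: [560.7, 33.9, 174.5]
tool_rot: [3.141, 0.007, 0.001]
force: [0.4, -0.3, -0.8]
width: 55.3
gripper_force: 0.0
```

Call:
drive_tool([
  {"fingers": 0.65, "linear": [-0.008, 0.02, -0.03], "twist": 0},
  {"fingers": 0.65, "linear": [-0.008, 0.034, 0], "twist": 0},
  {"fingers": 0.65, "linear": [-0.008, 0.034, 0], "twist": 0},
  {"fingers": 0.65, "linear": [-0.008, 0.034, 0], "twist": 0},
  {"fingers": 0.65, "linear": [-0.008, 0.034, 0], "twist": 0},
])

```text
clock: 6.62
eef_pos: [523.1, -123.4, 207.4]
tool_rot: [3.141, -0.001, 0.002]
force: [0.8, -1.2, -0.3]
width: 55.6
gripper_force: 0.0
```

Call:
drive_tool([
  {"fingers": 0.65, "linear": [-0.005, 0.034, 0], "twist": 0},
  {"fingers": 0.65, "linear": [-0.005, 0.034, 0], "twist": 0},
  {"fingers": 0.65, "linear": [-0.004, 0.034, 0], "twist": 0},
  {"fingers": 0.65, "linear": [-0.004, 0.034, 0], "twist": 0},
  {"fingers": 0.65, "linear": [0, 0.034, 0], "twist": 0},
])

```text
clock: 7.03
eef_pos: [504.5, -293.9, 207.0]
tool_rot: [3.142, 0.0, 0.001]
force: [-0.2, -0.1, 0.8]
width: 55.4
gripper_force: 0.0
```

```bash
python3 - <<'E'
from h import *
shot('side','side2');shot('top','top2')
a=np.load('pics/top2.npz')['color'][130:260,190:420];b=np.load('pics/side2.npz')['color'][120:270,180:410]
cv2.imwrite('pics/v2.png',cv2.resize(np.vstack([a,b]),None,fx=2.1,fy=2.1,interpolation=cv2.INTER_CUBIC))
E
```

```text
(no output)
```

View pics/v2.png

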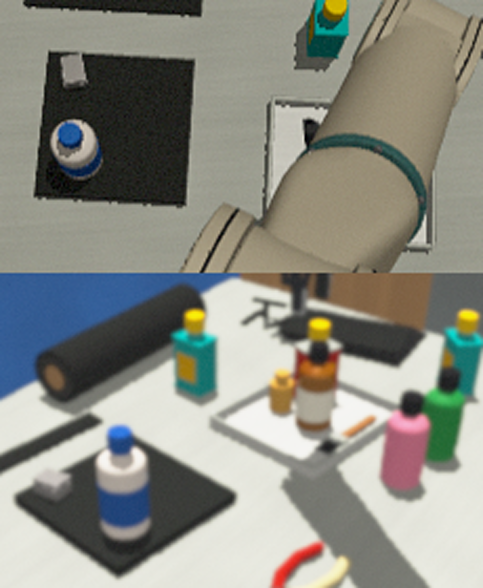

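The white bottle stands upright on the slab at (122,490) in the lower crop. The weight, amber and tin are undisturbed. Next is amber.

Call:
drive_tool([
  {"fingers": 0.65, "linear": [0.001, 0.024, 0.01], "twist": 0},
  {"fingers": 0.65, "linear": [0.001, 0.014, 0.02], "twist": 0},
  {"fingers": 0.65, "linear": [0, 0, 0.02], "twist": 0},
  {"fingers": 0.65, "linear": [0, 0, 0], "twist": 0},
  {"fingers": 0.65, "linear": [0, 0, 0], "twist": 0},
])

```text
clock: 7.55
eef_pos: [507.2, -329.0, 156.1]
tool_rot: [-3.14, 0.002, 0.002]
force: [0.4, 0.2, 0.6]
width: 55.4
gripper_force: 0.0
```

Call:
drive_tool([
  {"fingers": 0.65, "linear": [0, 0.006, 0.013], "twist": 0},
  {"fingers": 0.65, "linear": [0, 0, 0.015], "twist": 0},
  {"fingers": 0.65, "linear": [0, 0, 0.014], "twist": 0},
  {"fingers": 0.65, "linear": [0, 0, 0], "twist": 0},
  {"fingers": 0.65, "linear": [0, 0, 0], "twist": 0},
])

```text
clock: 7.97
eef_pos: [507.9, -335.7, 114.9]
tool_rot: [-3.141, 0.0, 0.002]
force: [0.5, 0.4, -0.1]
width: 55.6
gripper_force: 0.0
```

Call:
drive_tool([
  {"fingers": 0.4, "linear": [0, 0, 0], "twist": 0},
  {"fingers": 0.3, "linear": [0, 0, 0], "twist": 0},
  {"fingers": 0.1, "linear": [0, 0, 0], "twist": 0},
  {"fingers": 0.1, "linear": [0, 0, 0], "twist": 0},
  {"fingers": 0.1, "linear": [0, 0, 0], "twist": 0},
])

```text
clock: 8.38
eef_pos: [508.7, -336.2, 116.3]
tool_rot: [3.141, -0.002, 0.002]
force: [-0.7, 1.4, 6.8]
width: 28.0
gripper_force: 59.1
```

Call:
drive_tool([
  {"fingers": 0.1, "linear": [0, 0, -0.006], "twist": 0},
  {"fingers": 0.1, "linear": [0, 0, -0.018], "twist": 0},
  {"fingers": 0.1, "linear": [0, 0, -0.03], "twist": 0},
  {"fingers": 0.1, "linear": [0, 0, -0.03], "twist": 0},
  {"fingers": 0.1, "linear": [0, 0, -0.02], "twist": 0},
])

```text
clock: 8.8
eef_pos: [508.0, -336.6, 221.4]
tool_rot: [3.14, -0.002, 0.001]
force: [-0.1, -1.0, -2.6]
width: 28.0
gripper_force: 59.5
```

Call:
drive_tool([
  {"fingers": 0.1, "linear": [0, -0.01, 0], "twist": 0},
  {"fingers": 0.1, "linear": [0.002, -0.02, 0], "twist": 0},
  {"fingers": 0.1, "linear": [0.004, -0.026, 0], "twist": 0},
  {"fingers": 0.1, "linear": [0.004, -0.026, 0], "twist": 0},
  {"fingers": 0.1, "linear": [0.004, -0.026, 0], "twist": 0},
])

```text
clock: 9.22
eef_pos: [520.4, -225.9, 217.5]
tool_rot: [-3.14, 0.002, 0.001]
force: [0.2, 0.5, -3.2]
width: 28.3
gripper_force: 59.5
```

Call:
drive_tool([
  {"fingers": 0.1, "linear": [0.004, -0.026, 0], "twist": 0},
  {"fingers": 0.1, "linear": [0.004, -0.026, 0], "twist": 0},
  {"fingers": 0.1, "linear": [0.004, -0.026, 0], "twist": 0},
  {"fingers": 0.1, "linear": [0.004, -0.026, 0], "twist": 0},
  {"fingers": 0.1, "linear": [0.004, -0.026, 0], "twist": 0},
])

```text
clock: 9.63
eef_pos: [540.1, -96.0, 217.5]
tool_rot: [-3.141, 0.003, 0.002]
force: [-0.3, -0.2, -2.5]
width: 28.1
gripper_force: 59.5
```

Call:
drive_tool([
  {"fingers": 0.1, "linear": [0.002, -0.02, 0], "twist": 0},
  {"fingers": 0.1, "linear": [0.002, -0.015, 0], "twist": 0},
  {"fingers": 0.1, "linear": [0, 0, 0.01], "twist": 0},
  {"fingers": 0.1, "linear": [0, 0, 0.02], "twist": 0},
  {"fingers": 0.1, "linear": [0, 0, 0.01], "twist": 0},
])

```text
clock: 10.05
eef_pos: [543.2, -62.9, 176.2]
tool_rot: [3.141, 0.004, 0.002]
force: [-0.7, -1.1, -3.8]
width: 28.1
gripper_force: 59.5
```

Call:
drive_tool([
  {"fingers": 0.1, "linear": [0, 0, 0.015], "twist": 0},
  {"fingers": 0.1, "linear": [0, 0, 0.015], "twist": 0},
  {"fingers": 0.1, "linear": [0, 0, 0.009], "twist": 0},
  {"fingers": 0.1, "linear": [0, 0, 0], "twist": 0},
  {"fingers": 0.1, "linear": [0, 0, 0], "twist": 0},
])

```text
clock: 10.47
eef_pos: [544.6, -63.5, 139.2]
tool_rot: [3.142, 0.002, 0.001]
force: [0.4, -0.0, -2.4]
width: 28.0
gripper_force: 59.5
```

Call:
drive_tool([
  {"fingers": 0.1, "linear": [0, 0, 0.003], "twist": 0},
  {"fingers": 0.1, "linear": [0, 0, 0.002], "twist": 0},
  {"fingers": 0.1, "linear": [0, 0, 0], "twist": 0},
])

```text
clock: 10.72
eef_pos: [545.5, -63.1, 135.0]
tool_rot: [3.142, -0.001, 0.001]
force: [0.1, 0.1, -2.4]
width: 27.8
gripper_force: 59.6
```

Call:
drive_tool([
  {"fingers": 0.1, "linear": [0, 0, 0.003], "twist": 0},
  {"fingers": 0.1, "linear": [0, 0, 0.0015], "twist": 0},
  {"fingers": 0.1, "linear": [0, 0, 0.0005], "twist": 0},
  {"fingers": 0.1, "linear": [0, 0, 0], "twist": 0},
])

```text
clock: 11.05
eef_pos: [545.3, -62.9, 129.7]
tool_rot: [-3.142, 0.0, 0.001]
force: [-0.1, -0.3, -2.2]
width: 28.0
gripper_force: 59.6
```

Call:
drive_tool([
  {"fingers": 0.1, "linear": [0, 0, 0.001], "twist": 0},
  {"fingers": 0.1, "linear": [0, 0, 0.0005], "twist": 0},
  {"fingers": 0.1, "linear": [0, 0, 0], "twist": 0},
])

```text
clock: 11.3
eef_pos: [546.0, -62.9, 129.3]
tool_rot: [-3.141, -0.001, 0.001]
force: [-1.0, 0.4, 4.4]
width: 27.9
gripper_force: 60.6
```

Call:
drive_tool([
  {"fingers": 0.45, "linear": [0, 0, 0], "twist": 0},
  {"fingers": 0.55, "linear": [0, 0, 0], "twist": 0},
  {"fingers": 0.65, "linear": [0, 0, 0], "twist": 0},
  {"fingers": 0.65, "linear": [0, 0, -0.015], "twist": 0},
  {"fingers": 0.65, "linear": [0, 0, -0.03], "twist": 0},
])

```text
clock: 11.72
eef_pos: [542.8, -62.7, 170.9]
tool_rot: [-3.141, 0.007, 0.001]
force: [-0.8, 0.2, -0.0]
width: 55.3
gripper_force: 0.0
```

Call:
drive_tool([
  {"fingers": 0.65, "linear": [0, 0.02, -0.03], "twist": 0},
  {"fingers": 0.65, "linear": [0, 0.034, 0], "twist": 0},
  {"fingers": 0.65, "linear": [0, 0.034, 0], "twist": 0},
  {"fingers": 0.65, "linear": [0, 0.034, 0], "twist": 0},
  {"fingers": 0.65, "linear": [0, 0.034, 0], "twist": 0},
])

```text
clock: 12.13
eef_pos: [545.6, -220.5, 203.7]
tool_rot: [3.141, -0.001, 0.002]
force: [0.6, 0.1, 0.1]
width: 55.6
gripper_force: 0.0
```

Call:
drive_tool([
  {"fingers": 0.65, "linear": [0, 0.034, 0], "twist": 0},
  {"fingers": 0.65, "linear": [0, 0.034, 0], "twist": 0},
  {"fingers": 0.65, "linear": [0, 0.034, 0], "twist": 0},
  {"fingers": 0.65, "linear": [0, 0.034, 0], "twist": 0},
  {"fingers": 0.65, "linear": [0, 0.034, 0], "twist": 0},
])

```text
clock: 12.55
eef_pos: [545.5, -390.7, 203.2]
tool_rot: [-3.142, 0.0, 0.001]
force: [0.1, -0.3, -0.3]
width: 55.6
gripper_force: 0.0
```

Call:
drive_tool([
  {"fingers": 0.65, "linear": [0, 0.01, 0.015], "twist": 0},
  {"fingers": 0.65, "linear": [0, 0.006, 0.02], "twist": 0},
  {"fingers": 0.65, "linear": [0, 0, 0.015], "twist": 0},
  {"fingers": 0.65, "linear": [0, 0, 0], "twist": 0},
  {"fingers": 0.65, "linear": [0, 0, 0], "twist": 0},
])

```text
clock: 12.97
eef_pos: [545.3, -404.2, 152.2]
tool_rot: [-3.14, 0.002, 0.002]
force: [0.4, 0.2, 0.7]
width: 55.7
gripper_force: 0.0
```

Call:
drive_tool([
  {"fingers": 0.65, "linear": [0.0005, 0.001, 0.014], "twist": 0},
  {"fingers": 0.65, "linear": [0, 0, 0.014], "twist": 0},
  {"fingers": 0.65, "linear": [0, 0, 0.013], "twist": 0},
  {"fingers": 0.65, "linear": [0, 0, 0], "twist": 0},
  {"fingers": 0.65, "linear": [0, 0, 0], "twist": 0},
])

```text
clock: 13.38
eef_pos: [546.1, -405.4, 111.7]
tool_rot: [-3.141, 0.001, 0.002]
force: [0.3, -0.1, 0.3]
width: 55.7
gripper_force: 0.0
```

Call:
drive_tool([
  {"fingers": 0.4, "linear": [0, 0, 0], "twist": 0},
  {"fingers": 0.3, "linear": [0, 0, 0], "twist": 0},
  {"fingers": 0.1, "linear": [0, 0, 0], "twist": 0},
  {"fingers": 0.1, "linear": [0, 0, 0], "twist": 0},
  {"fingers": 0.1, "linear": [0, 0, 0], "twist": 0},
])

```text
clock: 13.8
eef_pos: [547.0, -406.1, 113.5]
tool_rot: [3.141, -0.002, 0.001]
force: [-0.0, 0.7, 6.4]
width: 28.0
gripper_force: 59.0
```

Call:
drive_tool([
  {"fingers": 0.1, "linear": [0, 0, -0.006], "twist": 0},
  {"fingers": 0.1, "linear": [0, 0, -0.018], "twist": 0},
  {"fingers": 0.1, "linear": [0, 0, -0.03], "twist": 0},
  {"fingers": 0.1, "linear": [0, 0, -0.03], "twist": 0},
  {"fingers": 0.1, "linear": [0, 0, -0.02], "twist": 0},
])

```text
clock: 14.22
eef_pos: [546.6, -406.8, 218.9]
tool_rot: [3.14, -0.002, 0.001]
force: [0.3, -0.4, -1.6]
width: 27.7
gripper_force: 59.3
```

Call:
drive_tool([
  {"fingers": 0.1, "linear": [0.003, -0.01, 0], "twist": 0},
  {"fingers": 0.1, "linear": [0.006, -0.02, 0], "twist": 0},
  {"fingers": 0.1, "linear": [0.008, -0.026, 0], "twist": 0},
  {"fingers": 0.1, "linear": [0.008, -0.026, 0], "twist": 0},
  {"fingers": 0.1, "linear": [0.008, -0.026, 0], "twist": 0},
])

```text
clock: 14.63
eef_pos: [578.5, -296.0, 214.9]
tool_rot: [-3.14, 0.002, 0.001]
force: [0.5, -0.1, -2.2]
width: 27.5
gripper_force: 59.4
```

Call:
drive_tool([
  {"fingers": 0.1, "linear": [0.008, -0.026, 0], "twist": 0},
  {"fingers": 0.1, "linear": [0.008, -0.026, 0], "twist": 0},
  {"fingers": 0.1, "linear": [0.008, -0.026, 0], "twist": 0},
  {"fingers": 0.1, "linear": [0.008, -0.026, 0], "twist": 0},
  {"fingers": 0.1, "linear": [0.008, -0.026, 0], "twist": 0},
])

```text
clock: 15.05
eef_pos: [618.3, -165.9, 214.9]
tool_rot: [-3.141, 0.002, 0.002]
force: [0.8, -0.2, -2.1]
width: 27.8
gripper_force: 59.4
```

Call:
drive_tool([
  {"fingers": 0.1, "linear": [0.008, -0.026, 0], "twist": 0},
  {"fingers": 0.1, "linear": [0.008, -0.026, 0], "twist": 0},
  {"fingers": 0.1, "linear": [0.008, -0.02, 0], "twist": 0},
  {"fingers": 0.1, "linear": [0.003, -0.01, 0], "twist": 0},
  {"fingers": 0.1, "linear": [0, 0, 0], "twist": 0},
])

```text
clock: 15.47
eef_pos: [645.9, -81.4, 215.0]
tool_rot: [-3.139, 0.002, 0.007]
force: [0.6, 1.1, -1.7]
width: 27.5
gripper_force: 59.4
```

Call:
drive_tool([
  {"fingers": 0.1, "linear": [0, -0.003, 0.015], "twist": 0},
  {"fingers": 0.1, "linear": [0, -0.003, 0.025], "twist": 0},
  {"fingers": 0.1, "linear": [0, 0, 0.022], "twist": 0},
  {"fingers": 0.1, "linear": [0, 0, 0.016], "twist": 0},
  {"fingers": 0.1, "linear": [0, 0, 0], "twist": 0},
])

```text
clock: 15.88
eef_pos: [641.9, -82.1, 134.1]
tool_rot: [3.141, 0.009, -0.001]
force: [-1.0, 0.3, -2.3]
width: 27.6
gripper_force: 59.4
```

Call:
drive_tool([
  {"fingers": 0.1, "linear": [0, 0, 0.003], "twist": 0},
  {"fingers": 0.1, "linear": [0, 0, 0.002], "twist": 0},
  {"fingers": 0.1, "linear": [0, 0, 0], "twist": 0},
  {"fingers": 0.1, "linear": [0, 0, 0], "twist": 0},
])

```text
clock: 16.22
eef_pos: [646.5, -80.4, 134.4]
tool_rot: [3.141, -0.002, 0.001]
force: [-0.1, -0.3, -2.2]
width: 28.1
gripper_force: 59.4
```

Call:
drive_tool([
  {"fingers": 0.1, "linear": [0, 0, 0.003], "twist": 0},
  {"fingers": 0.1, "linear": [0, 0, 0.002], "twist": 0},
  {"fingers": 0.1, "linear": [0, 0, 0], "twist": 0},
  {"fingers": 0.1, "linear": [0, 0, 0], "twist": 0},
])

```text
clock: 16.55
eef_pos: [645.8, -79.8, 128.3]
tool_rot: [-3.142, 0.0, 0.001]
force: [0.5, 1.0, -1.8]
width: 28.1
gripper_force: 59.4
```

Call:
drive_tool([
  {"fingers": 0.1, "linear": [0, 0, 0.002], "twist": 0},
  {"fingers": 0.1, "linear": [0, 0, 0.0005], "twist": 0},
  {"fingers": 0.1, "linear": [0, 0, 0], "twist": 0},
])

```text
clock: 16.8
eef_pos: [646.5, -79.7, 126.5]
tool_rot: [-3.142, -0.001, 0.001]
force: [-0.4, 1.1, 2.9]
width: 27.9
gripper_force: 60.0
```

Call:
drive_tool([
  {"fingers": 0.45, "linear": [0, 0, 0], "twist": 0},
  {"fingers": 0.55, "linear": [0, 0, 0], "twist": 0},
  {"fingers": 0.65, "linear": [0, 0, 0], "twist": 0},
  {"fingers": 0.65, "linear": [0, 0, -0.015], "twist": 0},
  {"fingers": 0.65, "linear": [0, 0, -0.03], "twist": 0},
])

```text
clock: 17.22
eef_pos: [642.9, -79.6, 167.5]
tool_rot: [-3.141, 0.008, 0.001]
force: [-0.5, 0.3, -0.0]
width: 55.3
gripper_force: 0.0
```

Call:
drive_tool([
  {"fingers": 0.65, "linear": [-0.004, 0.01, -0.03], "twist": 0},
  {"fingers": 0.65, "linear": [-0.0095, 0.034, 0], "twist": 0},
  {"fingers": 0.65, "linear": [-0.0095, 0.034, 0], "twist": 0},
  {"fingers": 0.75, "linear": [-0.0095, 0.034, 0], "twist": 0},
  {"fingers": 0.75, "linear": [-0.0095, 0.034, 0], "twist": 0},
])

```text
clock: 17.63
eef_pos: [603.5, -227.4, 201.1]
tool_rot: [3.141, -0.0, 0.002]
force: [0.7, -0.1, 0.4]
width: 63.9
gripper_force: 0.0
```

Call:
drive_tool([
  {"fingers": 0.75, "linear": [-0.0095, 0.034, 0.02], "twist": 0},
  {"fingers": 0.75, "linear": [-0.0095, 0.034, 0.02], "twist": 0},
  {"fingers": 0.75, "linear": [-0.0095, 0.034, 0.02], "twist": 0},
  {"fingers": 0.75, "linear": [-0.003, 0.014, 0.01], "twist": 0},
  {"fingers": 0.75, "linear": [0, 0, 0], "twist": 0},
])

```text
clock: 18.05
eef_pos: [568.1, -347.4, 127.9]
tool_rot: [3.14, 0.006, -0.007]
force: [-0.6, 0.1, 0.9]
width: 63.9
gripper_force: 0.0
```

```bash
python3 - <<'E'
from fit import *
shot('side','side3');shot('top','top3')
s=monitor.read_state();print(s['eef_pos'],s['qpos'].round(2))
f='side3'
im=np.load('pics/side3.npz')['color'].copy()
im=cv2.resize(im[100:270,180:380],None,fx=3.4,fy=3.4,interpolation=cv2.INTER_CUBIC)
for g in [(572,-346,19,3,49),(572,-346,12,57,67)]:
    cv2.polylines(im,[np.int32((cen(f,cyl(*g))[1]-[180,100]+.5)*3.4)],True,(0,255,0),1)
cv2.imwrite('pics/v3.png',im)
E
```

```text
[ 572.55284932 -341.69343251  130.27547224] [ 0.45  0.77  0.07  1.56 -0.07  0.82 -1.02]
```

View pics/v3.png

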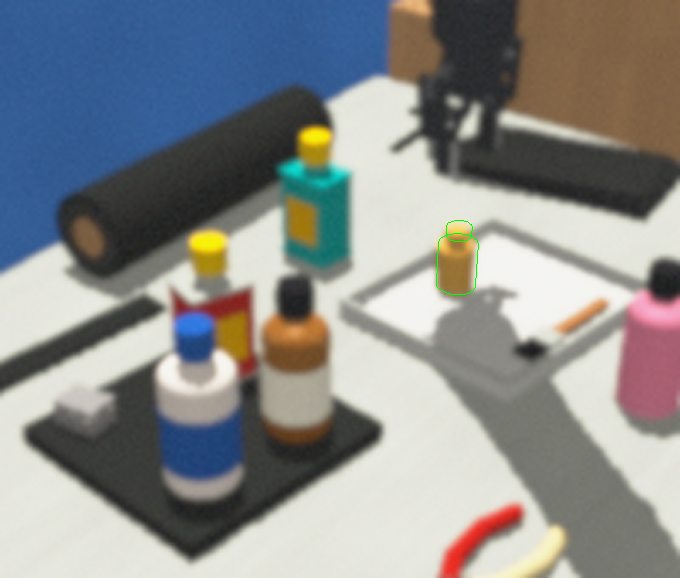

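All three containers stand on the slab and the blanks are untouched. The weight at crop (457,265) matches its predicted hull. I'm descending on it.

Call:
drive_tool([
  {"fingers": 0.75, "linear": [0, 0.003, 0.02], "twist": 0},
  {"fingers": 0.75, "linear": [0, 0, 0.02], "twist": 0},
  {"fingers": 0.75, "linear": [0, 0, 0.02], "twist": 0},
  {"fingers": 0.75, "linear": [0, 0, 0], "twist": 0},
  {"fingers": 0.75, "linear": [0, 0, 0], "twist": 0},
])

```text
clock: 18.57
eef_pos: [573.7, -342.5, 70.9]
tool_rot: [-3.14, 0.0, 0.004]
force: [0.2, -0.7, 0.6]
width: 64.0
gripper_force: 0.0
```

Call:
drive_tool([
  {"fingers": 0.75, "linear": [0, 0, 0.02], "twist": 0},
  {"fingers": 0.75, "linear": [0, 0, 0.02], "twist": 0},
  {"fingers": 0.75, "linear": [0, 0, 0.01], "twist": 0},
  {"fingers": 0.75, "linear": [0, 0, 0], "twist": 0},
  {"fingers": 0.75, "linear": [0, 0, 0], "twist": 0},
])

```text
clock: 18.98
eef_pos: [573.5, -344.7, 21.8]
tool_rot: [3.141, -0.001, 0.002]
force: [0.7, -1.0, -0.1]
width: 63.8
gripper_force: 0.0
```

Call:
drive_tool([
  {"fingers": 0.75, "linear": [-0.001, 0, 0.005], "twist": 0},
  {"fingers": 0.75, "linear": [0, 0, 0.004], "twist": 0},
  {"fingers": 0.65, "linear": [0, 0, 0], "twist": 0},
  {"fingers": 0.6, "linear": [0, 0, 0], "twist": 0},
  {"fingers": 0.55, "linear": [0, 0, 0], "twist": 0},
])

```text
clock: 19.4
eef_pos: [571.9, -345.1, 12.1]
tool_rot: [3.141, -0.0, 0.001]
force: [-0.6, -0.2, -0.3]
width: 47.0
gripper_force: 0.0
```

Call:
drive_tool([
  {"fingers": 0.5, "linear": [0, 0, 0], "twist": 0},
  {"fingers": 0.45, "linear": [0, 0, 0], "twist": 0},
  {"fingers": 0.3, "linear": [0, 0, 0], "twist": 0},
  {"fingers": 0.2, "linear": [0, 0, 0], "twist": 0},
  {"fingers": 0.2, "linear": [0, 0, 0], "twist": 0},
])

```text
clock: 19.82
eef_pos: [572.0, -345.0, 12.3]
tool_rot: [3.142, -0.001, 0.001]
force: [-0.6, 1.3, 5.1]
width: 36.6
gripper_force: 60.6
```

Call:
drive_tool([
  {"fingers": 0.2, "linear": [0, 0, -0.006], "twist": 0},
  {"fingers": 0.2, "linear": [0, 0, -0.015], "twist": 0},
  {"fingers": 0.2, "linear": [0, 0, -0.02], "twist": 0},
  {"fingers": 0.2, "linear": [0, 0, -0.024], "twist": 0},
  {"fingers": 0.2, "linear": [0, 0, -0.024], "twist": 0},
])

```text
clock: 20.23
eef_pos: [570.8, -344.6, 101.6]
tool_rot: [-3.141, 0.002, 0.001]
force: [0.2, 0.3, -4.2]
width: 36.2
gripper_force: 60.7
```

Call:
drive_tool([
  {"fingers": 0.2, "linear": [0, 0, -0.028], "twist": 0},
  {"fingers": 0.2, "linear": [0, 0, -0.028], "twist": 0},
  {"fingers": 0.2, "linear": [0, 0, -0.028], "twist": 0},
  {"fingers": 0.2, "linear": [0, 0, -0.028], "twist": 0},
  {"fingers": 0.2, "linear": [0, 0, -0.018], "twist": 0},
])

```text
clock: 20.65
eef_pos: [572.0, -345.4, 234.5]
tool_rot: [3.14, -0.003, 0.001]
force: [1.0, -0.9, -5.1]
width: 36.4
gripper_force: 60.9
```

Call:
drive_tool([
  {"fingers": 0.2, "linear": [0, -0.01, 0], "twist": 0},
  {"fingers": 0.2, "linear": [-0.003, -0.02, 0], "twist": 0},
  {"fingers": 0.2, "linear": [-0.003, -0.03, 0], "twist": 0},
  {"fingers": 0.2, "linear": [-0.003, -0.03, 0], "twist": 0},
  {"fingers": 0.2, "linear": [-0.003, -0.03, 0], "twist": 0},
])

```text
clock: 21.07
eef_pos: [557.7, -222.3, 229.2]
tool_rot: [-3.14, 0.003, 0.001]
force: [1.0, 0.4, -4.3]
width: 36.5
gripper_force: 60.9
```

Call:
drive_tool([
  {"fingers": 0.2, "linear": [-0.003, -0.03, 0], "twist": 0},
  {"fingers": 0.2, "linear": [-0.003, -0.03, 0], "twist": 0},
  {"fingers": 0.2, "linear": [-0.003, -0.03, 0], "twist": 0},
  {"fingers": 0.2, "linear": [-0.003, -0.03, 0], "twist": 0},
  {"fingers": 0.2, "linear": [-0.003, -0.03, 0], "twist": 0},
])

```text
clock: 21.48
eef_pos: [542.3, -72.6, 229.6]
tool_rot: [-3.141, 0.003, 0.002]
force: [-0.1, -0.1, -3.7]
width: 36.3
gripper_force: 60.9
```

Remaining to the pan: dy about 413, dx about −39.

Call:
drive_tool([
  {"fingers": 0.2, "linear": [-0.003, -0.03, 0], "twist": 0},
  {"fingers": 0.2, "linear": [-0.003, -0.03, 0], "twist": 0},
  {"fingers": 0.2, "linear": [-0.003, -0.03, 0], "twist": 0},
  {"fingers": 0.2, "linear": [-0.003, -0.03, 0], "twist": 0},
  {"fingers": 0.2, "linear": [-0.003, -0.03, 0], "twist": 0},
])

```text
clock: 21.9
eef_pos: [526.9, 76.9, 229.7]
tool_rot: [3.141, 0.003, 0.002]
force: [0.6, 0.1, -5.6]
width: 36.2
gripper_force: 60.9
```

Call:
drive_tool([
  {"fingers": 0.2, "linear": [-0.003, -0.03, 0], "twist": 0},
  {"fingers": 0.2, "linear": [-0.003, -0.03, 0], "twist": 0},
  {"fingers": 0.2, "linear": [-0.003, -0.03, 0], "twist": 0},
  {"fingers": 0.2, "linear": [-0.003, -0.03, 0], "twist": 0},
  {"fingers": 0.2, "linear": [-0.003, -0.03, 0], "twist": 0},
])

```text
clock: 22.32
eef_pos: [511.6, 226.4, 229.6]
tool_rot: [3.141, 0.003, 0.002]
force: [0.5, 0.5, -3.9]
width: 36.6
gripper_force: 60.9
```

Call:
drive_tool([
  {"fingers": 0.2, "linear": [-0.003, -0.03, 0], "twist": 0},
  {"fingers": 0.2, "linear": [-0.002, -0.03, 0], "twist": 0},
  {"fingers": 0.2, "linear": [-0.002, -0.025, 0], "twist": 0},
  {"fingers": 0.2, "linear": [-0.002, -0.014, 0], "twist": 0},
  {"fingers": 0.2, "linear": [0, 0, 0], "twist": 0},
])

```text
clock: 22.73
eef_pos: [501.7, 328.6, 229.5]
tool_rot: [-3.14, 0.003, 0.008]
force: [-0.1, 1.5, -5.8]
width: 36.5
gripper_force: 61.0
```

```bash
python3 - <<'E'
from h import *
s=monitor.read_state();print(s['eef_pos'],s['qpos'].round(2))
E
```

```text
[501.73181182 328.62166698 229.51965322] [-0.66  0.56  0.06  1.67 -0.04  0.92 -2.15]
```

Call:
drive_tool([
  {"fingers": 0.2, "linear": [0, -0.005, 0.015], "twist": 0},
  {"fingers": 0.2, "linear": [0, 0, 0.025], "twist": 0},
  {"fingers": 0.2, "linear": [0, 0, 0.025], "twist": 0},
  {"fingers": 0.2, "linear": [0, 0, 0.025], "twist": 0},
  {"fingers": 0.2, "linear": [0, 0, 0.02], "twist": 0},
])

```text
clock: 23.15
eef_pos: [503.6, 326.3, 118.5]
tool_rot: [3.138, 0.003, -0.0]
force: [0.6, -0.2, -4.4]
width: 36.3
gripper_force: 61.0
```

Call:
drive_tool([
  {"fingers": 0.2, "linear": [0, 0, 0.015], "twist": 0},
  {"fingers": 0.2, "linear": [0, 0, 0.01], "twist": 0},
  {"fingers": 0.2, "linear": [0, 0, 0], "twist": 0},
  {"fingers": 0.2, "linear": [0, 0, 0], "twist": 0},
  {"fingers": 0.2, "linear": [0, 0, 0], "twist": 0},
])

```text
clock: 23.57
eef_pos: [505.6, 328.9, 96.8]
tool_rot: [-3.141, -0.001, 0.001]
force: [0.8, 0.7, -4.7]
width: 36.5
gripper_force: 61.0
```

Call:
drive_tool([
  {"fingers": 0.2, "linear": [-0.0025, -0.006, 0.003], "twist": 0},
  {"fingers": 0.2, "linear": [0, -0.005, 0.003], "twist": 0},
  {"fingers": 0.2, "linear": [0, 0, 0.003], "twist": 0},
  {"fingers": 0.2, "linear": [0, 0, 0], "twist": 0},
  {"fingers": 0.2, "linear": [0, 0, 0], "twist": 0},
])

```text
clock: 23.98
eef_pos: [502.1, 340.0, 86.7]
tool_rot: [3.141, 0.0, 0.002]
force: [0.0, -0.7, -4.8]
width: 36.3
gripper_force: 61.1
```

```bash
python3 - <<'E'
from fit import *
shot('side','side4'); p=monitor.read_state()['eef_pos'];print(p)
im=np.load('pics/side4.npz')['color']
im=cv2.resize(im[225:400,80:260],None,fx=3.4,fy=3.4,interpolation=cv2.INTER_CUBIC)
for g in [(p[0],p[1],19,p[2]-9,p[2]+37),(502.5,340,19,62,62.1)]:
    cv2.polylines(im,[np.int32((cen('side4',cyl(*g))[1]-[80,225]+.5)*3.4)],True,(0,255,0),1)
cv2.imwrite('pics/v4.png',im)
E
```

```text
[502.30763744 339.76141514  86.75872555]
```

View pics/v4.png

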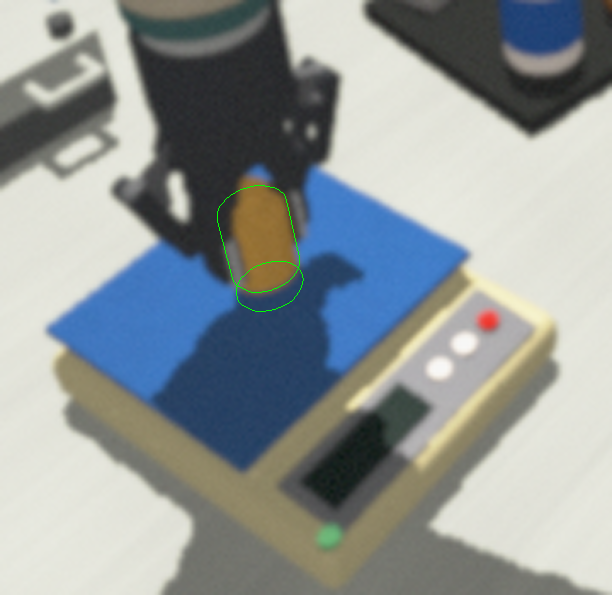

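The weight hangs upright where predicted, above the pan's middle at crop (268,285). I'm lowering gently.

Call:
drive_tool([
  {"fingers": 0.2, "linear": [0, 0, 0.004], "twist": 0},
  {"fingers": 0.2, "linear": [0, 0, 0.004], "twist": 0},
  {"fingers": 0.2, "linear": [0, 0, 0.003], "twist": 0},
  {"fingers": 0.2, "linear": [0, 0, 0], "twist": 0},
  {"fingers": 0.2, "linear": [0, 0, 0], "twist": 0},
])

```text
clock: 24.45
eef_pos: [502.2, 339.7, 75.4]
tool_rot: [3.141, 0.001, 0.001]
force: [0.1, 0.3, -4.3]
width: 36.6
gripper_force: 61.1
```

Call:
drive_tool([
  {"fingers": 0.2, "linear": [0, 0, 0.001], "twist": 0},
  {"fingers": 0.2, "linear": [0, 0, 0.001], "twist": 0},
  {"fingers": 0.2, "linear": [0, 0, 0], "twist": 0},
  {"fingers": 0.2, "linear": [0, 0, 0], "twist": 0},
])

```text
clock: 24.78
eef_pos: [502.4, 340.0, 73.9]
tool_rot: [-3.142, -0.0, 0.001]
force: [0.2, 0.5, -4.5]
width: 36.1
gripper_force: 61.1
```

Call:
drive_tool([
  {"fingers": 0.2, "linear": [0, 0, 0.001], "twist": 0},
  {"fingers": 0.2, "linear": [0, 0, 0.001], "twist": 0},
  {"fingers": 0.2, "linear": [0, 0, 0], "twist": 0},
  {"fingers": 0.2, "linear": [0, 0, 0], "twist": 0},
])

```text
clock: 25.12
eef_pos: [502.2, 339.9, 71.7]
tool_rot: [3.141, 0.0, 0.001]
force: [-0.1, 0.2, -5.3]
width: 36.4
gripper_force: 61.1
```

Call:
drive_tool([
  {"fingers": 0.2, "linear": [0, 0, 0.0005], "twist": 0},
  {"fingers": 0.2, "linear": [0, 0, 0], "twist": 0},
  {"fingers": 0.2, "linear": [0, 0, 0], "twist": 0},
])

```text
clock: 25.37
eef_pos: [502.4, 340.0, 71.4]
tool_rot: [-3.141, -0.0, 0.001]
force: [1.0, -0.0, -4.5]
width: 36.8
gripper_force: 61.2
```

Call:
drive_tool([
  {"fingers": 0.2, "linear": [0, 0, 0.0005], "twist": 0},
  {"fingers": 0.2, "linear": [0, 0, 0.0005], "twist": 0},
  {"fingers": 0.2, "linear": [0, 0, 0], "twist": 0},
])

```text
clock: 25.62
eef_pos: [502.4, 340.0, 71.3]
tool_rot: [-3.141, -0.0, 0.001]
force: [-1.8, -1.3, 4.5]
width: 36.6
gripper_force: 62.1
```

Call:
drive_tool([
  {"fingers": 0.5, "linear": [0, 0, 0], "twist": 0},
  {"fingers": 0.6, "linear": [0, 0, 0], "twist": 0},
  {"fingers": 0.7, "linear": [0, 0, 0], "twist": 0},
  {"fingers": 0.75, "linear": [0, 0, 0], "twist": 0},
  {"fingers": 0.75, "linear": [0, 0, -0.01], "twist": 0},
])

```text
clock: 26.03
eef_pos: [501.3, 339.2, 79.0]
tool_rot: [3.14, 0.003, 0.001]
force: [-0.8, -0.5, -0.6]
width: 64.0
gripper_force: 0.0
```

Call:
drive_tool([
  {"fingers": 0.75, "linear": [0, 0, -0.02], "twist": 0},
  {"fingers": 0.75, "linear": [0, 0, -0.03], "twist": 0},
  {"fingers": 0.75, "linear": [0, 0, -0.03], "twist": 0},
  {"fingers": 0.75, "linear": [0, 0, -0.03], "twist": 0},
  {"fingers": 0.65, "linear": [0, 0, -0.025], "twist": 0},
])

```text
clock: 26.45
eef_pos: [502.9, 340.2, 218.4]
tool_rot: [-3.14, -0.002, 0.001]
force: [1.1, -0.9, -0.7]
width: 55.9
gripper_force: 0.0
```

Call:
drive_tool([
  {"fingers": 0.65, "linear": [0.01, 0.034, 0], "twist": 0},
  {"fingers": 0.65, "linear": [0.01, 0.034, 0], "twist": 0},
  {"fingers": 0.65, "linear": [0.01, 0.034, 0], "twist": 0},
  {"fingers": 0.65, "linear": [0.01, 0.034, 0], "twist": 0},
  {"fingers": 0.65, "linear": [0.01, 0.034, 0], "twist": 0},
])

```text
clock: 26.87
eef_pos: [552.9, 168.5, 216.3]
tool_rot: [-3.141, -0.001, 0.002]
force: [0.4, -0.4, -0.3]
width: 55.8
gripper_force: 0.0
```

```bash
python3 - <<'E'
from fit import *
shot('side','side5');shot('top','top5'); p=monitor.read_state()['eef_pos'];print(p)
for f,(x0,y0,x1,y1) in(('side5',(80,225,260,365)),('top5',(70,180,250,290))):
    im=cv2.resize(np.load('pics/'+f+'.npz')['color'][y0:y1,x0:x1],None,fx=2.3,fy=2.3,interpolation=cv2.INTER_CUBIC)
    for g in [(502.4,340,19,62,108),(502.4,340,12,119,126)]: cv2.polylines(im,[np.int32((cen(f,cyl(*g))[1]-[x0,y0]+.5)*2.3)],True,(0,255,0),1)
    cv2.imwrite(f'pics/_{f}.png',im)
a=cv2.imread('pics/_side5.png');b=cv2.imread('pics/_top5.png');cv2.imwrite('pics/v5.png',np.vstack([a,b]))
E
```

```text
[554.9694224  161.34137429 216.38470922]
```

View pics/v5.png

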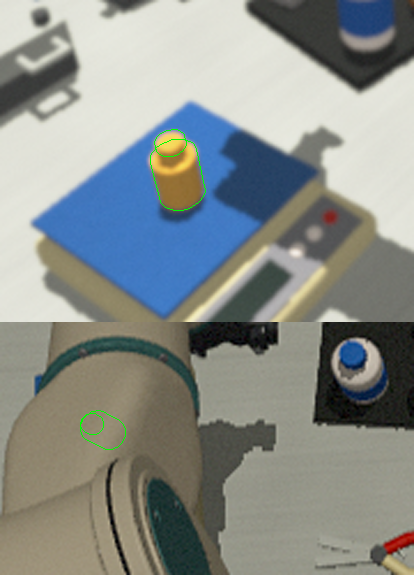

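The weight stands upright at the centre of the pan: its base at side crop (181,203) against the pan diagonals' crossing at (179,201). Now I return the white bottle.

Call:
drive_tool([
  {"fingers": 0.65, "linear": [0.002, 0.025, 0], "twist": 0},
  {"fingers": 0.65, "linear": [0.002, 0.03, 0], "twist": 0},
  {"fingers": 0.65, "linear": [0.002, 0.03, 0], "twist": 0},
  {"fingers": 0.65, "linear": [0.002, 0.03, 0], "twist": 0},
  {"fingers": 0.65, "linear": [0, 0.01, 0], "twist": 0},
])

```text
clock: 27.38
eef_pos: [561.1, 39.4, 216.1]
tool_rot: [3.138, -0.001, -0.005]
force: [-0.9, -0.9, 0.4]
width: 55.5
gripper_force: 0.0
```

Call:
drive_tool([
  {"fingers": 0.65, "linear": [0, 0, 0.01], "twist": 0},
  {"fingers": 0.65, "linear": [0, 0, 0.02], "twist": 0},
  {"fingers": 0.65, "linear": [0, 0, 0.01], "twist": 0},
  {"fingers": 0.65, "linear": [0, 0, 0], "twist": 0},
  {"fingers": 0.65, "linear": [0, 0, 0], "twist": 0},
])

```text
clock: 27.8
eef_pos: [560.1, 46.7, 174.6]
tool_rot: [-3.141, 0.002, 0.003]
force: [-0.3, -0.8, -0.2]
width: 55.5
gripper_force: 0.0
```

Call:
drive_tool([
  {"fingers": 0.65, "linear": [0.0035, 0.008, 0], "twist": 0},
  {"fingers": 0.65, "linear": [0, 0.0045, 0.006], "twist": 0},
  {"fingers": 0.65, "linear": [0, 0, 0.006], "twist": 0},
  {"fingers": 0.65, "linear": [0, 0, 0], "twist": 0},
  {"fingers": 0.65, "linear": [0, 0, 0], "twist": 0},
])

```text
clock: 28.22
eef_pos: [563.9, 32.4, 163.0]
tool_rot: [-3.142, 0.001, 0.001]
force: [-0.7, -0.4, -0.4]
width: 55.5
gripper_force: 0.0
```

Call:
drive_tool([
  {"fingers": 0.65, "linear": [0, -0.0015, 0.01], "twist": 0},
  {"fingers": 0.65, "linear": [0, 0, 0.01], "twist": 0},
  {"fingers": 0.65, "linear": [0, 0, 0.011], "twist": 0},
  {"fingers": 0.65, "linear": [0, 0, 0], "twist": 0},
  {"fingers": 0.65, "linear": [0, 0, 0], "twist": 0},
])

```text
clock: 28.63
eef_pos: [563.4, 34.0, 131.1]
tool_rot: [3.141, 0.002, 0.001]
force: [-0.3, 1.1, 0.7]
width: 55.6
gripper_force: 0.0
```

Call:
drive_tool([
  {"fingers": 0.4, "linear": [0, 0, 0], "twist": 0},
  {"fingers": 0.3, "linear": [0, 0, 0], "twist": 0},
  {"fingers": 0.1, "linear": [0, 0, 0], "twist": 0},
  {"fingers": 0.1, "linear": [0, 0, 0], "twist": 0},
  {"fingers": 0.1, "linear": [0, 0, 0], "twist": 0},
])

```text
clock: 29.05
eef_pos: [564.6, 34.3, 132.9]
tool_rot: [-3.141, -0.001, 0.001]
force: [-0.5, 0.7, 2.7]
width: 28.2
gripper_force: 59.1
```

Call:
drive_tool([
  {"fingers": 0.1, "linear": [0, 0, -0.006], "twist": 0},
  {"fingers": 0.1, "linear": [0, 0, -0.018], "twist": 0},
  {"fingers": 0.1, "linear": [0, 0, -0.028], "twist": 0},
  {"fingers": 0.1, "linear": [0, 0, -0.028], "twist": 0},
  {"fingers": 0.1, "linear": [0, 0, -0.028], "twist": 0},
])

```text
clock: 29.47
eef_pos: [563.4, 33.6, 241.2]
tool_rot: [3.141, 0.002, 0.001]
force: [1.5, 0.2, -3.0]
width: 28.0
gripper_force: 59.5
```

Call:
drive_tool([
  {"fingers": 0.1, "linear": [0, 0, -0.028], "twist": 0},
  {"fingers": 0.1, "linear": [0, 0, -0.022], "twist": 0},
  {"fingers": 0.1, "linear": [0, 0, -0.01], "twist": 0},
  {"fingers": 0.1, "linear": [0, 0, 0], "twist": 0},
  {"fingers": 0.1, "linear": [0, 0.01, 0], "twist": 0},
])

```text
clock: 29.88
eef_pos: [563.6, 26.3, 299.6]
tool_rot: [-3.14, 0.001, 0.005]
force: [0.8, 0.5, -3.5]
width: 28.2
gripper_force: 59.4
```

Call:
drive_tool([
  {"fingers": 0.1, "linear": [0, 0.02, 0], "twist": 0},
  {"fingers": 0.1, "linear": [0, 0.027, 0], "twist": 0},
  {"fingers": 0.1, "linear": [0, 0.027, 0], "twist": 0},
  {"fingers": 0.1, "linear": [0, 0.027, 0], "twist": 0},
  {"fingers": 0.1, "linear": [0, 0.027, 0], "twist": 0},
])

```text
clock: 30.3
eef_pos: [562.6, -106.0, 297.8]
tool_rot: [3.142, 0.005, 0.001]
force: [0.9, -0.4, -3.0]
width: 28.2
gripper_force: 59.5
```

Call:
drive_tool([
  {"fingers": 0.1, "linear": [0, 0.027, 0], "twist": 0},
  {"fingers": 0.1, "linear": [0, 0.027, 0], "twist": 0},
  {"fingers": 0.1, "linear": [0, 0.027, 0], "twist": 0},
  {"fingers": 0.1, "linear": [0, 0.027, 0], "twist": 0},
  {"fingers": 0.1, "linear": [0, 0.027, 0], "twist": 0},
])

```text
clock: 30.72
eef_pos: [562.6, -240.8, 297.5]
tool_rot: [-3.14, 0.005, 0.001]
force: [0.6, -0.0, -3.0]
width: 28.0
gripper_force: 59.5
```

Call:
drive_tool([
  {"fingers": 0.1, "linear": [0, 0.022, 0.01], "twist": 0},
  {"fingers": 0.1, "linear": [0, 0.012, 0.02], "twist": 0},
  {"fingers": 0.1, "linear": [0, 0, 0.025], "twist": 0},
  {"fingers": 0.1, "linear": [0, 0, 0.025], "twist": 0},
  {"fingers": 0.1, "linear": [0, 0, 0.02], "twist": 0},
])

```text
clock: 31.13
eef_pos: [561.5, -273.4, 195.8]
tool_rot: [-3.139, 0.006, -0.0]
force: [0.5, 0.3, -3.2]
width: 27.8
gripper_force: 59.6
```

Call:
drive_tool([
  {"fingers": 0.1, "linear": [0, 0, 0.02], "twist": 0},
  {"fingers": 0.1, "linear": [0, 0, 0.01], "twist": 0},
  {"fingers": 0.1, "linear": [0, 0, 0], "twist": 0},
  {"fingers": 0.1, "linear": [0, 0, 0], "twist": 0},
  {"fingers": 0.1, "linear": [0, 0, 0], "twist": 0},
])

```text
clock: 31.55
eef_pos: [565.0, -273.6, 171.0]
tool_rot: [3.141, -0.001, 0.001]
force: [0.7, -0.2, -2.1]
width: 28.5
gripper_force: 59.5
```

Call:
drive_tool([
  {"fingers": 0.1, "linear": [0, 0.008, 0.01], "twist": 0},
  {"fingers": 0.1, "linear": [0, 0.0045, 0.014], "twist": 0},
  {"fingers": 0.1, "linear": [0, 0, 0.012], "twist": 0},
  {"fingers": 0.1, "linear": [0, 0, 0.006], "twist": 0},
  {"fingers": 0.1, "linear": [0, 0, 0], "twist": 0},
])

```text
clock: 31.97
eef_pos: [563.0, -284.6, 125.8]
tool_rot: [-3.139, 0.004, 0.001]
force: [-0.2, -0.1, -3.7]
width: 28.3
gripper_force: 59.6
```

Call:
drive_tool([
  {"fingers": 0.1, "linear": [0, 0, 0.002], "twist": 0},
  {"fingers": 0.1, "linear": [0, 0, 0.001], "twist": 0},
  {"fingers": 0.1, "linear": [0, 0, 0], "twist": 0},
  {"fingers": 0.1, "linear": [0, 0, 0], "twist": 0},
])

```text
clock: 32.3
eef_pos: [565.0, -285.4, 125.7]
tool_rot: [3.141, -0.001, 0.002]
force: [-0.2, -0.3, -1.9]
width: 28.3
gripper_force: 59.6
```

Call:
drive_tool([
  {"fingers": 0.1, "linear": [0, 0.001, 0.002], "twist": 0},
  {"fingers": 0.1, "linear": [0, 0, 0.002], "twist": 0},
  {"fingers": 0.1, "linear": [0, 0, 0.0005], "twist": 0},
  {"fingers": 0.1, "linear": [0, 0, 0], "twist": 0},
])

```text
clock: 32.63
eef_pos: [564.5, -286.4, 120.6]
tool_rot: [-3.141, 0.0, 0.001]
force: [-0.8, 0.2, -2.5]
width: 28.1
gripper_force: 59.6
```

Call:
drive_tool([
  {"fingers": 0.1, "linear": [0, 0, 0.001], "twist": 0},
  {"fingers": 0.1, "linear": [0, 0, 0.0005], "twist": 0},
  {"fingers": 0.1, "linear": [0, 0, 0], "twist": 0},
])

```text
clock: 32.88
eef_pos: [565.0, -286.5, 119.9]
tool_rot: [3.141, -0.001, 0.001]
force: [-1.4, -0.4, 2.0]
width: 28.2
gripper_force: 60.4
```

Call:
drive_tool([
  {"fingers": 0.45, "linear": [0, 0, 0], "twist": 0},
  {"fingers": 0.55, "linear": [0, 0, 0], "twist": 0},
  {"fingers": 0.65, "linear": [0, 0, 0], "twist": 0},
  {"fingers": 0.65, "linear": [0, 0, -0.015], "twist": 0},
  {"fingers": 0.65, "linear": [0, 0, -0.03], "twist": 0},
])

```text
clock: 33.3
eef_pos: [562.2, -285.2, 161.3]
tool_rot: [-3.138, 0.007, 0.001]
force: [-0.6, 0.9, -0.6]
width: 55.4
gripper_force: 0.0
```

Call:
drive_tool([
  {"fingers": 0.65, "linear": [-0.003, -0.02, -0.03], "twist": 0},
  {"fingers": 0.65, "linear": [-0.003, -0.032, 0], "twist": 0},
  {"fingers": 0.65, "linear": [-0.003, -0.032, 0], "twist": 0},
  {"fingers": 0.65, "linear": [-0.003, -0.032, 0], "twist": 0},
  {"fingers": 0.65, "linear": [-0.003, -0.032, 0], "twist": 0},
])

```text
clock: 33.72
eef_pos: [549.3, -137.3, 194.7]
tool_rot: [3.141, -0.001, 0.001]
force: [0.0, 0.5, 0.9]
width: 55.5
gripper_force: 0.0
```

Call:
drive_tool([
  {"fingers": 0.65, "linear": [-0.003, -0.032, 0], "twist": 0},
  {"fingers": 0.65, "linear": [-0.001, -0.025, 0], "twist": 0},
  {"fingers": 0.65, "linear": [0, -0.014, 0], "twist": 0},
  {"fingers": 0.65, "linear": [0, 0, 0], "twist": 0},
  {"fingers": 0.65, "linear": [0, 0, 0], "twist": 0},
])

```text
clock: 34.13
eef_pos: [545.6, -67.2, 194.5]
tool_rot: [3.141, -0.001, 0.003]
force: [-0.8, -0.5, -0.2]
width: 55.5
gripper_force: 0.0
```

Call:
drive_tool([
  {"fingers": 0.65, "linear": [0.0005, -0.004, 0.01], "twist": 0},
  {"fingers": 0.65, "linear": [0, 0, 0.015], "twist": 0},
  {"fingers": 0.65, "linear": [0, 0, 0.01], "twist": 0},
  {"fingers": 0.65, "linear": [0, 0, 0], "twist": 0},
  {"fingers": 0.65, "linear": [0, 0, 0], "twist": 0},
])

```text
clock: 34.55
eef_pos: [545.2, -64.6, 158.4]
tool_rot: [3.141, 0.002, -0.001]
force: [0.1, -0.1, -0.2]
width: 55.5
gripper_force: 0.0
```

Call:
drive_tool([
  {"fingers": 0.65, "linear": [0, 0, 0.012], "twist": 0},
  {"fingers": 0.65, "linear": [0, 0, 0.012], "twist": 0},
  {"fingers": 0.65, "linear": [0, 0, 0.007], "twist": 0},
  {"fingers": 0.65, "linear": [0, 0, 0], "twist": 0},
  {"fingers": 0.65, "linear": [0, 0, 0], "twist": 0},
])

```text
clock: 34.97
eef_pos: [545.9, -63.8, 128.5]
tool_rot: [3.141, 0.0, 0.001]
force: [0.0, 0.2, -0.3]
width: 55.6
gripper_force: 0.0
```

Call:
drive_tool([
  {"fingers": 0.4, "linear": [0, 0, 0], "twist": 0},
  {"fingers": 0.3, "linear": [0, 0, 0], "twist": 0},
  {"fingers": 0.1, "linear": [0, 0, 0], "twist": 0},
  {"fingers": 0.1, "linear": [0, 0, 0], "twist": 0},
  {"fingers": 0.1, "linear": [0, 0, 0], "twist": 0},
])

```text
clock: 35.38
eef_pos: [546.6, -63.3, 129.3]
tool_rot: [-3.141, -0.002, 0.001]
force: [-0.6, 0.7, 6.4]
width: 28.0
gripper_force: 59.1
```

Call:
drive_tool([
  {"fingers": 0.1, "linear": [0, 0, -0.006], "twist": 0},
  {"fingers": 0.1, "linear": [0, 0, -0.018], "twist": 0},
  {"fingers": 0.1, "linear": [0, 0, -0.028], "twist": 0},
  {"fingers": 0.1, "linear": [0, 0, -0.028], "twist": 0},
  {"fingers": 0.1, "linear": [0, 0, -0.028], "twist": 0},
])

```text
clock: 35.8
eef_pos: [544.9, -63.6, 237.1]
tool_rot: [3.141, 0.002, 0.001]
force: [1.1, 0.3, -2.4]
width: 27.8
gripper_force: 59.4
```

Call:
drive_tool([
  {"fingers": 0.1, "linear": [0, 0, -0.028], "twist": 0},
  {"fingers": 0.1, "linear": [0, 0, -0.018], "twist": 0},
  {"fingers": 0.1, "linear": [-0.002, 0.01, 0], "twist": 0},
  {"fingers": 0.1, "linear": [-0.004, 0.02, 0], "twist": 0},
  {"fingers": 0.1, "linear": [-0.004, 0.027, 0], "twist": 0},
])

```text
clock: 36.22
eef_pos: [535.0, -119.1, 281.3]
tool_rot: [-3.14, 0.002, 0.005]
force: [0.6, 0.3, -2.7]
width: 27.5
gripper_force: 59.5
```

Call:
drive_tool([
  {"fingers": 0.1, "linear": [-0.004, 0.027, 0], "twist": 0},
  {"fingers": 0.1, "linear": [-0.004, 0.027, 0], "twist": 0},
  {"fingers": 0.1, "linear": [-0.004, 0.027, 0], "twist": 0},
  {"fingers": 0.1, "linear": [-0.004, 0.027, 0], "twist": 0},
  {"fingers": 0.1, "linear": [-0.004, 0.027, 0], "twist": 0},
])

```text
clock: 36.63
eef_pos: [514.1, -257.2, 280.5]
tool_rot: [-3.141, 0.003, 0.001]
force: [0.5, 1.0, -3.2]
width: 28.3
gripper_force: 59.5
```

Call:
drive_tool([
  {"fingers": 0.1, "linear": [-0.003, 0.027, 0], "twist": 0},
  {"fingers": 0.1, "linear": [-0.002, 0.025, 0], "twist": 0},
  {"fingers": 0.1, "linear": [0, 0.018, 0], "twist": 0},
  {"fingers": 0.1, "linear": [0, 0.009, 0], "twist": 0},
  {"fingers": 0.1, "linear": [0, 0, 0], "twist": 0},
])

```text
clock: 37.05
eef_pos: [509.2, -337.3, 280.7]
tool_rot: [3.141, 0.003, -0.003]
force: [-0.3, -0.5, -2.7]
width: 27.8
gripper_force: 59.6
```

Call:
drive_tool([
  {"fingers": 0.1, "linear": [0, 0, 0.015], "twist": 0},
  {"fingers": 0.1, "linear": [0, 0, 0.025], "twist": 0},
  {"fingers": 0.1, "linear": [0, 0, 0.02], "twist": 0},
  {"fingers": 0.1, "linear": [0, 0, 0], "twist": 0},
  {"fingers": 0.1, "linear": [0, 0, 0], "twist": 0},
])

```text
clock: 37.47
eef_pos: [510.7, -332.4, 221.1]
tool_rot: [-3.139, 0.003, 0.003]
force: [0.4, 0.8, -3.2]
width: 28.0
gripper_force: 59.7
```

Amber needs about x −2, y −4, and 105 mm down.

Call:
drive_tool([
  {"fingers": 0.1, "linear": [-0.002, 0.004, 0.015], "twist": 0},
  {"fingers": 0.1, "linear": [0, 0, 0.025], "twist": 0},
  {"fingers": 0.1, "linear": [0, 0, 0.025], "twist": 0},
  {"fingers": 0.1, "linear": [0, 0, 0.02], "twist": 0},
  {"fingers": 0.1, "linear": [0, 0, 0.008], "twist": 0},
])

```text
clock: 37.88
eef_pos: [509.0, -337.3, 128.1]
tool_rot: [-3.14, 0.002, 0.002]
force: [-0.2, 1.1, -3.7]
width: 27.9
gripper_force: 59.9
```

Call:
drive_tool([
  {"fingers": 0.1, "linear": [0, 0, 0.002], "twist": 0},
  {"fingers": 0.1, "linear": [0, 0, 0], "twist": 0},
  {"fingers": 0.1, "linear": [0, 0, 0], "twist": 0},
  {"fingers": 0.1, "linear": [0, 0, 0], "twist": 0},
])

```text
clock: 38.22
eef_pos: [510.3, -339.3, 129.1]
tool_rot: [3.14, -0.003, 0.001]
force: [-0.1, 0.1, -2.3]
width: 27.9
gripper_force: 59.9
```

Call:
drive_tool([
  {"fingers": 0.1, "linear": [-0.0015, -0.0025, 0.004], "twist": 0},
  {"fingers": 0.1, "linear": [0, 0, 0.004], "twist": 0},
  {"fingers": 0.1, "linear": [0, 0, 0.002], "twist": 0},
  {"fingers": 0.1, "linear": [0, 0, 0], "twist": 0},
  {"fingers": 0.1, "linear": [0, 0, 0], "twist": 0},
])

```text
clock: 38.63
eef_pos: [507.6, -336.0, 117.1]
tool_rot: [-3.141, 0.0, 0.001]
force: [0.0, 0.2, -1.7]
width: 27.9
gripper_force: 59.9
```

Call:
drive_tool([
  {"fingers": 0.1, "linear": [0, 0, 0.001], "twist": 0},
  {"fingers": 0.1, "linear": [0, 0, 0.001], "twist": 0},
  {"fingers": 0.1, "linear": [0, 0, 0], "twist": 0},
])

```text
clock: 38.88
eef_pos: [508.4, -336.2, 116.3]
tool_rot: [3.141, -0.001, 0.001]
force: [0.5, 1.0, 4.6]
width: 28.0
gripper_force: 60.8
```

Call:
drive_tool([
  {"fingers": 0.45, "linear": [0, 0, 0], "twist": 0},
  {"fingers": 0.55, "linear": [0, 0, 0], "twist": 0},
  {"fingers": 0.65, "linear": [0, 0, 0], "twist": 0},
  {"fingers": 0.65, "linear": [0, 0, -0.015], "twist": 0},
  {"fingers": 0.65, "linear": [0, 0, -0.035], "twist": 0},
])

```text
clock: 39.3
eef_pos: [505.0, -334.2, 161.7]
tool_rot: [-3.137, 0.008, 0.001]
force: [-0.4, 0.8, 0.5]
width: 55.3
gripper_force: 0.0
```

Call:
drive_tool([
  {"fingers": 0.65, "linear": [0, 0, -0.04], "twist": 0},
  {"fingers": 0.65, "linear": [0.0153, -0.0285, 0], "twist": 0},
  {"fingers": 0.65, "linear": [0.0153, -0.0285, 0], "twist": 0},
  {"fingers": 0.65, "linear": [0.0153, -0.0285, 0], "twist": 0},
  {"fingers": 0.65, "linear": [0.0153, -0.0285, 0], "twist": 0},
])

```text
clock: 39.72
eef_pos: [569.4, -220.9, 205.8]
tool_rot: [3.141, -0.001, 0.001]
force: [-0.1, 0.3, -0.2]
width: 55.5
gripper_force: 0.0
```

Call:
drive_tool([
  {"fingers": 0.65, "linear": [0.0153, -0.0285, 0], "twist": 0},
  {"fingers": 0.65, "linear": [0.0153, -0.0285, 0], "twist": 0},
  {"fingers": 0.65, "linear": [0.0153, -0.0285, 0], "twist": 0},
  {"fingers": 0.65, "linear": [0.0153, -0.0285, 0], "twist": 0},
  {"fingers": 0.65, "linear": [0.01, -0.02, 0], "twist": 0},
])

```text
clock: 40.13
eef_pos: [641.3, -83.8, 205.2]
tool_rot: [-3.14, -0.001, 0.004]
force: [0.2, 0.7, -0.5]
width: 55.7
gripper_force: 0.0
```

Call:
drive_tool([
  {"fingers": 0.65, "linear": [0.005, -0.0085, 0], "twist": 0},
  {"fingers": 0.65, "linear": [0, 0, 0.01], "twist": 0},
  {"fingers": 0.65, "linear": [0, 0, 0.01], "twist": 0},
  {"fingers": 0.65, "linear": [0, 0, 0], "twist": 0},
  {"fingers": 0.65, "linear": [0, 0, 0], "twist": 0},
])

```text
clock: 40.55
eef_pos: [643.0, -82.2, 184.0]
tool_rot: [3.14, 0.003, -0.002]
force: [0.0, -1.3, -0.2]
width: 55.3
gripper_force: 0.0
```

Call:
drive_tool([
  {"fingers": 0.65, "linear": [0.003, -0.002, 0.01], "twist": 0},
  {"fingers": 0.65, "linear": [0, 0, 0.01], "twist": 0},
  {"fingers": 0.65, "linear": [0, 0, 0.008], "twist": 0},
  {"fingers": 0.65, "linear": [0, 0, 0], "twist": 0},
  {"fingers": 0.65, "linear": [0, 0, 0], "twist": 0},
])

```text
clock: 40.97
eef_pos: [647.1, -77.5, 156.4]
tool_rot: [-3.141, 0.002, 0.001]
force: [0.4, 0.1, 1.1]
width: 55.6
gripper_force: 0.0
```

Call:
drive_tool([
  {"fingers": 0.65, "linear": [0, 0, 0.012], "twist": 0},
  {"fingers": 0.65, "linear": [0, 0, 0.012], "twist": 0},
  {"fingers": 0.65, "linear": [0, 0, 0.006], "twist": 0},
  {"fingers": 0.65, "linear": [0, 0, 0], "twist": 0},
  {"fingers": 0.65, "linear": [0, 0, 0], "twist": 0},
])

```text
clock: 41.38
eef_pos: [647.3, -77.3, 126.5]
tool_rot: [-3.141, 0.001, 0.001]
force: [0.8, -0.4, 0.2]
width: 55.7
gripper_force: 0.0
```

Call:
drive_tool([
  {"fingers": 0.65, "linear": [-0.0005, 0.0025, 0.0005], "twist": 0},
  {"fingers": 0.4, "linear": [0, 0, 0], "twist": 0},
  {"fingers": 0.1, "linear": [0, 0, 0], "twist": 0},
  {"fingers": 0.1, "linear": [0, 0, 0], "twist": 0},
  {"fingers": 0.1, "linear": [0, 0, 0], "twist": 0},
])

```text
clock: 41.8
eef_pos: [647.7, -79.8, 127.5]
tool_rot: [-3.142, -0.001, 0.001]
force: [-0.2, 0.9, 3.4]
width: 27.7
gripper_force: 59.0
```

Call:
drive_tool([
  {"fingers": 0.1, "linear": [0, 0, 0], "twist": 0},
  {"fingers": 0.1, "linear": [0, 0, 0], "twist": 0},
])

```text
clock: 41.97
eef_pos: [647.8, -79.8, 127.5]
tool_rot: [-3.142, -0.001, 0.001]
force: [-0.4, 0.3, 5.3]
width: 27.7
gripper_force: 59.3
```

Call:
drive_tool([
  {"fingers": 0.1, "linear": [0, 0, -0.006], "twist": 0},
  {"fingers": 0.1, "linear": [0, 0, -0.018], "twist": 0},
  {"fingers": 0.1, "linear": [0, 0, -0.028], "twist": 0},
  {"fingers": 0.1, "linear": [0, 0, -0.028], "twist": 0},
  {"fingers": 0.1, "linear": [0, 0, -0.028], "twist": 0},
])

```text
clock: 42.38
eef_pos: [646.3, -80.0, 235.2]
tool_rot: [3.141, 0.002, 0.001]
force: [0.0, 0.3, -2.0]
width: 27.9
gripper_force: 59.3
```

Call:
drive_tool([
  {"fingers": 0.1, "linear": [0, 0, -0.028], "twist": 0},
  {"fingers": 0.1, "linear": [0, 0, -0.02], "twist": 0},
  {"fingers": 0.1, "linear": [-0.003, 0.01, 0], "twist": 0},
  {"fingers": 0.1, "linear": [-0.006, 0.02, 0], "twist": 0},
  {"fingers": 0.1, "linear": [-0.008, 0.027, 0], "twist": 0},
])

```text
clock: 42.8
eef_pos: [629.9, -134.8, 281.5]
tool_rot: [-3.139, 0.002, 0.006]
force: [0.3, -0.1, -2.7]
width: 27.7
gripper_force: 59.4
```

Call:
drive_tool([
  {"fingers": 0.1, "linear": [-0.008, 0.027, 0], "twist": 0},
  {"fingers": 0.1, "linear": [-0.008, 0.027, 0], "twist": 0},
  {"fingers": 0.1, "linear": [-0.008, 0.027, 0], "twist": 0},
  {"fingers": 0.1, "linear": [-0.008, 0.027, 0], "twist": 0},
  {"fingers": 0.1, "linear": [-0.008, 0.027, 0], "twist": 0},
])

```text
clock: 43.22
eef_pos: [588.4, -273.6, 280.9]
tool_rot: [-3.141, 0.003, 0.001]
force: [0.6, -0.1, -2.1]
width: 28.1
gripper_force: 59.4
```

Call:
drive_tool([
  {"fingers": 0.1, "linear": [-0.008, 0.027, 0], "twist": 0},
  {"fingers": 0.1, "linear": [-0.008, 0.027, 0], "twist": 0},
  {"fingers": 0.1, "linear": [-0.008, 0.027, 0], "twist": 0},
  {"fingers": 0.1, "linear": [-0.008, 0.027, 0], "twist": 0},
  {"fingers": 0.1, "linear": [-0.006, 0.018, 0], "twist": 0},
])

```text
clock: 43.63
eef_pos: [549.2, -401.8, 280.7]
tool_rot: [3.141, 0.004, -0.002]
force: [0.0, -0.1, -2.1]
width: 28.1
gripper_force: 59.4
```

Call:
drive_tool([
  {"fingers": 0.1, "linear": [-0.001, 0.006, 0.005], "twist": 0},
  {"fingers": 0.1, "linear": [0, 0, 0.02], "twist": 0},
  {"fingers": 0.1, "linear": [0, 0, 0.02], "twist": 0},
  {"fingers": 0.1, "linear": [0, 0, 0.01], "twist": 0},
  {"fingers": 0.1, "linear": [0, 0, 0], "twist": 0},
])

```text
clock: 44.05
eef_pos: [550.0, -401.4, 223.5]
tool_rot: [-3.136, 0.006, 0.002]
force: [0.0, 0.1, -2.3]
width: 27.8
gripper_force: 59.5
```

Call:
drive_tool([
  {"fingers": 0.1, "linear": [0, 0, 0], "twist": 0},
  {"fingers": 0.1, "linear": [0, 0, 0], "twist": 0},
])

```text
clock: 44.22
eef_pos: [552.4, -403.9, 228.6]
tool_rot: [3.141, -0.001, 0.002]
force: [0.4, -0.3, -2.0]
width: 28.0
gripper_force: 59.5
```

Remaining: x −4, y −2.5, then 114 mm down.

Call:
drive_tool([
  {"fingers": 0.1, "linear": [-0.0035, 0.0025, 0.015], "twist": 0},
  {"fingers": 0.1, "linear": [0, 0, 0.025], "twist": 0},
  {"fingers": 0.1, "linear": [0, 0, 0.025], "twist": 0},
  {"fingers": 0.1, "linear": [0, 0, 0.022], "twist": 0},
  {"fingers": 0.1, "linear": [0, 0, 0.012], "twist": 0},
])

```text
clock: 44.63
eef_pos: [547.9, -405.8, 127.5]
tool_rot: [-3.141, 0.001, 0.002]
force: [0.6, 1.0, -2.4]
width: 27.8
gripper_force: 59.6
```

Call:
drive_tool([
  {"fingers": 0.1, "linear": [0, 0, 0.002], "twist": 0},
  {"fingers": 0.1, "linear": [0, 0, 0], "twist": 0},
  {"fingers": 0.1, "linear": [0, 0, 0], "twist": 0},
  {"fingers": 0.1, "linear": [0, 0, 0], "twist": 0},
])

```text
clock: 44.97
eef_pos: [549.3, -407.4, 128.8]
tool_rot: [3.139, -0.003, 0.001]
force: [0.6, -0.7, -1.3]
width: 27.7
gripper_force: 59.5
```

Call:
drive_tool([
  {"fingers": 0.1, "linear": [-0.001, -0.001, 0.005], "twist": 0},
  {"fingers": 0.1, "linear": [0, 0, 0.005], "twist": 0},
  {"fingers": 0.1, "linear": [0, 0, 0.002], "twist": 0},
  {"fingers": 0.1, "linear": [0, 0, 0], "twist": 0},
  {"fingers": 0.1, "linear": [0, 0, 0], "twist": 0},
])

```text
clock: 45.38
eef_pos: [547.2, -405.5, 114.7]
tool_rot: [3.142, 0.0, 0.001]
force: [-0.1, 1.1, -1.2]
width: 28.0
gripper_force: 59.5
```

Call:
drive_tool([
  {"fingers": 0.1, "linear": [0, 0, 0.001], "twist": 0},
  {"fingers": 0.1, "linear": [0, 0, 0.001], "twist": 0},
  {"fingers": 0.1, "linear": [0, 0, 0], "twist": 0},
])

```text
clock: 45.63
eef_pos: [548.1, -405.5, 114.5]
tool_rot: [3.141, -0.002, 0.001]
force: [-0.7, 2.0, 6.8]
width: 27.6
gripper_force: 60.6
```

Call:
drive_tool([
  {"fingers": 0.45, "linear": [0, 0, 0], "twist": 0},
  {"fingers": 0.55, "linear": [0, 0, 0], "twist": 0},
  {"fingers": 0.65, "linear": [0, 0, 0], "twist": 0},
  {"fingers": 0.65, "linear": [0, 0, -0.015], "twist": 0},
  {"fingers": 0.65, "linear": [0, 0, -0.035], "twist": 0},
])

```text
clock: 46.05
eef_pos: [544.3, -403.2, 158.2]
tool_rot: [-3.136, 0.008, 0.001]
force: [0.3, -0.1, -0.2]
width: 55.6
gripper_force: 0.0
```

Call:
drive_tool([
  {"fingers": 0.65, "linear": [0, 0, -0.035], "twist": 0},
  {"fingers": 0.65, "linear": [0, 0, -0.03], "twist": 0},
  {"fingers": 0.65, "linear": [-0.032, 0.018, 0], "twist": 0},
  {"fingers": 0.65, "linear": [-0.032, 0.018, 0], "twist": 0},
  {"fingers": 0.65, "linear": [-0.032, 0.018, 0], "twist": 0},
])

```text
clock: 46.47
eef_pos: [450.7, -460.0, 228.4]
tool_rot: [3.14, -0.001, 0.003]
force: [-1.3, -1.0, 0.1]
width: 55.9
gripper_force: 0.0
```

Call:
drive_tool([
  {"fingers": 0.65, "linear": [-0.032, 0.018, 0], "twist": 0},
  {"fingers": 0.65, "linear": [-0.032, 0.018, 0], "twist": 0},
  {"fingers": 0.65, "linear": [-0.032, 0.018, 0], "twist": 0},
  {"fingers": 0.65, "linear": [-0.032, 0.018, 0], "twist": 0},
  {"fingers": 0.65, "linear": [-0.032, 0.018, 0], "twist": 0},
])

```text
clock: 46.88
eef_pos: [289.6, -550.6, 227.8]
tool_rot: [3.141, 0.0, 0.001]
force: [0.0, -1.0, -0.4]
width: 55.1
gripper_force: 0.0
```

Call:
drive_tool([
  {"fingers": 0.65, "linear": [-0.032, 0.018, 0], "twist": 0},
  {"fingers": 0.65, "linear": [-0.03, 0.018, 0], "twist": 0},
  {"fingers": 0.65, "linear": [0, 0, 0], "twist": 0},
  {"fingers": 0.65, "linear": [0, 0, 0], "twist": 0},
  {"fingers": 0.65, "linear": [0, 0, 0], "twist": 0},
])

```text
clock: 47.3
eef_pos: [229.9, -585.6, 227.6]
tool_rot: [-3.141, -0.001, 0.001]
force: [0.0, 0.0, -0.3]
width: 55.5
gripper_force: 0.0
```

```bash
python3 - <<'E'
from fit import *
shot('top','top6');shot('side','side6')
C={'white':((95,90,40),(130,255,255),143),'amber':((0,0,0),(180,255,75),137),'tin':((20,110,60),(36,255,255),133)}
W={'white':(335,178,352,196),'amber':(355,197,372,214),'tin':(378,183,396,200)}
for f in('top0','top6'):
  for n in W:
    lo,hi,zt=C[n]; r=fitcap(f,mask(f,lo,hi,*W[n]),15,zt-26,zt); print(f,n,r[0].round(1),r[2])
a=np.load('pics/top6.npz')['color'];b=np.load('pics/top0.npz')['color'];s=np.load('pics/side6.npz')['color']
R=lambda i,k:cv2.resize(i,None,fx=k,fy=k,interpolation=cv2.INTER_CUBIC)
u=np.hstack([R(a[170:260,310:410],3),R(b[170:260,310:410],3)])
l=np.hstack([R(a[150:300,75:225],2),R(s[130:280,180:330],2)])
cv2.imwrite('pics/v6.png',np.vstack([u,l]))
E
```

```text
top0 white [ 561.7 -286.8] 118.0
top0 amber [ 507.2 -337.7] 127.0
top0 tin [ 545.8 -405.3] 123.0
top6 white [ 560.5 -286.7] 115.0
top6 amber [ 508.7 -339.4] 143.0
top6 tin [ 545.3 -404.8] 123.0
```

View pics/v6.png

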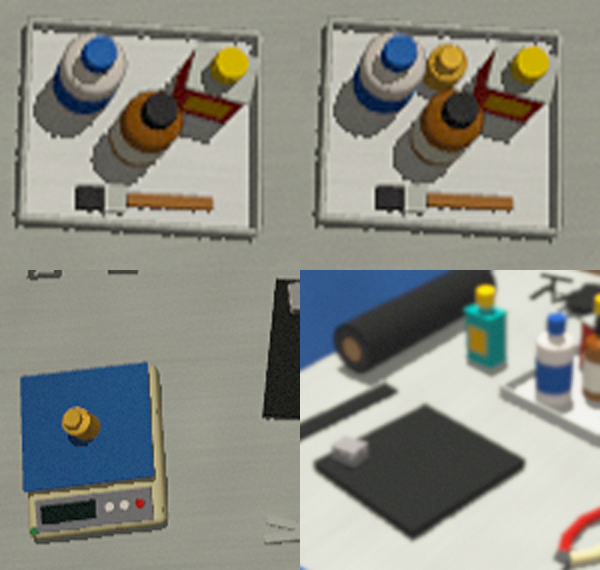

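The after view (left) matches the before view (right). The containers are within 2 mm of where they stood, the weight is upright mid-pan at lower crop (82,427), and the brush and blanks are undisturbed. Handing in.

```bash
python3 -c "
from cell import ctrl
print(ctrl.finish_job())"
```

```text
the job is handed in; nothing more can be done
None
```

I handed the job in: the weight stands upright in the middle of the pan, and both bottles and the tin are back upright in the tray within about 2 mm of where they stood, by the cameras. The blanks and brush look unmoved, and it took about 47 s of the 122 s; the hand-in call gave no verdict.

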